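# Put the parts of an opened instrument into their bays

### The job

Take the stack of instrument parts apart and put each part into the place of its own colour: battery pack in the yellow bay, power supply in the green bay and display in the blue bay, each lying flat on the bay's floor between the corner posts, and the red cover pushed down into the red spring-clip holder until it is fully home. Set the parts down, do not drop them, and leave the blue cup and the solder reel where they are.

Things in the scene. Friction and masses are not known exactly. Their poses are not given: they have to be found in the camera images.
- battery: yellow battery pack, a block 128 x 66 x 30 mm (x, y, z), about 400 g, bottom of the stack, standing on the bench, black strips at its ends. Origin: centre of its underside; x along its long side, z up. Take it across the 66 mm width; either way round is right in its bay
- supply: green power supply module, a block 104 x 56 x 26 mm (x, y, z), about 300 g, second in the stack, on the battery, dark vents in its sides. Origin: centre of its underside; x along its long side, z up. Take it across the 56 mm width; either way round is right in its bay
- display: blue display module, a block 84 x 46 x 22 mm (x, y, z), about 150 g, third in the stack, on the supply, with a dark screen on top. Origin: centre of its underside; x along its long side, z up. Take it across the 46 mm width; either way round is right in its bay
- cover: red cover panel, 60 x 36 x 6 mm (x, y, z), about 60 g, top of the stack, on the display. An upright white grip tab in its middle, 36 (x) x 12 mm (y), rises to 30 mm above its underside; take it by the tab across the 12 mm. Origin: centre of its underside; x along its long side, z up; either way round is right
- battery_bay: yellow bay for the battery pack, fixed: base plate 152 x 90 mm, black inlay, its top (the floor) 5 mm above the bench; L-shaped corner posts (14 mm legs, 4 mm thick, tops 17 mm above the bench) round a pocket 144 (x) x 82 mm (y), open between the posts so that fingers can pass. Origin: centre of its underside, at bench height; x along its long side, z up
- supply_bay: green bay for the power supply module, fixed: base plate 128 x 80 mm, black inlay, its top (the floor) 5 mm above the bench; L-shaped corner posts (14 mm legs, 4 mm thick, tops 17 mm above the bench) round a pocket 120 (x) x 72 mm (y), open between the posts so that fingers can pass. Origin: centre of its underside, at bench height; x along its long side, z up
- display_bay: blue bay for the display module, fixed: base plate 108 x 70 mm, black inlay, its top (the floor) 5 mm above the bench; L-shaped corner posts (14 mm legs, 4 mm thick, tops 17 mm above the bench) round a pocket 100 (x) x 62 mm (y), open between the posts so that fingers can pass. Origin: centre of its underside, at bench height; x along its long side, z up
- cover_rack: red holder, fixed: plate 120 x 66 mm, top 8 mm above bench; cover lies on it, centred, long side along x. 4 guides (tops at 16 mm) leave 50 mm in y. At both x ends a steel spring clip leans out: inner face 27 mm from centre at its lip (17 mm up), 38 mm at its top (37 mm up). Pushed down (4-15 N) the cover spreads them and snaps under; just laid on it stays 14 mm high. Origin: underside centre
- cup: blue drinking cup among the bays, 60 mm across, 62 mm high, a bystander that must stay put. Origin: centre of its underside; z up
- reel: small solder reel with black flanges and an aluminium-coloured middle, 44 mm across, 28 mm high, lying flat, a bystander that must stay put. Origin: centre of its underside; z up
Not all that is in view belongs to the job. What is shaped like the battery but purple is not meant. What is shaped like the supply_bay but white is not meant.

How it is judged:
By the outcome, as a careful person would: the job done as asked, in the order asked, and still so for the second after the job is handed in, with the robot touching nothing.
It also fails if it takes over 122 s, if anything falls off the work surface, if the arm or the gripper's body presses on something with over 40 N, if the wrist force passes 120 N, or if a joint passes its speed limit or range.

### The arm

A 7-joint arm with a two-finger parallel gripper is mounted at the origin on the work surface. World frame = base frame: x ahead of the robot, y to its left, z up, the work surface at z = 0. Lengths are in mm, angles in degrees, forces in N, time in s.
With the tool pointing down it reaches from about 425 to 950 mm from the base axis. Payload 16.7 kg.
Tool frame: the origin (TCP) lies midway between the tips of the shut fingers; the grasp point (between the pads) lies 19 mm behind it; z points along the fingers, x is the direction in which the jaws open and shut, and the axes are right-handed (so a half turn about z gives the same grasp; the last joint's range is limited). The gripper opens to 94 mm and grips with 3 to 60 N. Pads are 16 mm wide; open, the fingers measure 119 mm over their backs; the gripper's body (75 mm by 177 mm) begins 78 mm behind the grasp point.
Start: joints at [-84.425, 24.414, 4.234, 92.017, -1.954, 63.644, -3.845], TCP at [164.91, 654.507, 205.467] pointing down, gripper open.
Joint ranges: [-163.25, 163.25], [-28.42, 122.38], [-70.27, 78.77], [12.13, 141.07], [-58.53, 238.53], [9.26, 117.41], [-156.51, 156.51]. Speed limits (degrees/s): [108.29, 108.29, 136.94, 136.94, 172.46, 172.46, 172.46].

### API

Orientations are given as a 3x3 rotation matrix whose columns are the frame's x, y, z axes.
In Python, from rig import r gives the robot as it stands. The module is installed in compiled form; this text tells all that it offers.
- The arm moves only by the tool send_rows, never from a script. Its argument "motion" is a list of rows, each a list of 7 numbers: the opening, from 0 (shut) to 1 (fully open), then the shift along the tool's x, y, z in m, then the turn, a rotation vector about the tool's x, y, z in degrees. A call has 1 to 5 rows; each row is the pose to reach, as a shift and turn from the pose measured when the call began, along the tool's axes at that moment; what a row does not reach only later rows make up. A row lasts 1/10 s, in which the tool goes at most 50 mm and 8.59 degrees, less where a joint would pass 70% of its speed; a pose out of reach is approached as far as the arm can. A call with a gripper value outside its range is refused whole. The fingers move at their own pace and stop on an object; "force" is the grip in N (left out, the last holds). Time passes only in rows, so rows that repeat a pose let the fingers close. It gives the time, the measured TCP pose, the force and the opening at its end, in the units of the state.
- r.state(): the state, without advancing time (a new reading comes with each control period).
- r.camera(name): name is "side" or "top" or "wrist"; returns a dict with "img" (420x560x3 uint8, red, green, blue), "range_z" (420x560 float32, mm along the optical axis (not along the pixel's ray), 0 where there is no reading), "fx", "fy", "cx", "cy" (pixels), "cam_to_world" (4x4, takes a point from camera to world coordinates). Camera axes: x right, y down, z forward; pixel columns grow to the right and rows downward; lengths in mm; the calibration is good to about 2 mm. A picture is of the moment at which its call begins.
- r.hand_in(): hands the job in, once; it reports no verdict.
Trained networks look in the newest picture that a camera, given by its name, has taken for a name from the list of things; names that differ only in an ending like _2 or _b are one class to them, and where a whole thing is asked for, a point or a joint stands for the part that bears it (a point fixed in the world has none). Each returns a list of dicts, best first, with "p" (0 to 1); they miss things now and then, are a little off and sometimes report something else, mostly with a low value. They report only what shows in the picture. A call takes as long as a camera call. They do not tell look-alikes from the thing itself.
- r.search_frame(camera, query): "box" ([left, top, right, bottom] in pixels, round what is visible of it).
- r.outline_of(camera, query): "mask" (420x560 bool, what is visible of it) and "box" ([left, top, right, bottom] in pixels, round what is visible of it).
- r.spot_point(camera, query): "pixel" ([row, column] in pixels: a listed point, or the origin of a listed thing).
The state is a dict: "time_s": time; "joints": joint angles; "joint_vel": joint speeds; "joint_efforts": joint torques, N m; "tool_pos": TCP position; "ee_rot": TCP orientation; "wrist_force": force on the tool from outside, world axes, zero at the start; "wrist_torque": the same for the moment, N m; "width": finger opening in mm.
Only numpy, scipy, OpenCV 4.12 (cv2) and the standard library are available. Lean on these libraries where they do the work, as an engineer would, in place of code of your own. Each camera call takes 0.05 s, during which the arm holds its last target.

## Working session

There is one attempt and no reset: what is moved stays moved. The work goes in short steps, Python scripts to look and compute and a tool call to move; the robot and the scene stay as the last step left them, time stands still between calls to the robot, and variables do not carry over. Pictures are saved under pics/ and viewed, and the job is handed in when it is done.

Besides the shell and the picture viewer there is one more tool, called after "Request:" by a JSON object that holds its "op" and its "data", one argument or row to a line. send_rows: Moves the arm, as the interface text tells. Its arguments: {"type":"object","properties":{"motion":{"type":"array","items":{"type":"array","items":{"type":"number"}}},"force":{"type":"number"}},"required":["motion"]}

```bash
mkdir -p pics; python3 - <<'E'
from rig import r
import cv2
s=r.state();print(s['time_s'],s['tool_pos'],s['ee_rot'],s['width'],s['wrist_force'])
for n in ['top','side','wrist']:
    c=r.camera(n);cv2.imwrite(f'pics/{n}0.png',c['img'][:,:,::-1]);print(n,c['fx'],c['cx'],c['cy'],c['cam_to_world'].round(3).tolist() if hasattr(c['cam_to_world'],'round') else c['cam_to_world'])
E
```

```text
0.0 [164.84292513 654.11402578 204.78348128] [[ 2.44374097e-01  9.69681009e-01 -2.02009234e-04]
 [ 9.69680227e-01 -2.44374157e-01 -1.23674616e-03]
 [-1.24861510e-03  1.06344365e-04 -9.99999215e-01]] 93.92834105803789 [ 0.39959419 -0.31949966  0.65046832]
top 480.8552500821837 290.7866188490659 210.5151092032307 [[0.028, -0.994, 0.105, 345.639], [-1.0, -0.027, 0.003, -77.175], [-0.0, -0.105, -0.994, 1404.998], [0.0, 0.0, 0.0, 1.0]]
side 478.94697562683126 280.437624983702 209.75717571529185 [[0.952, -0.243, 0.189, 245.322], [-0.307, -0.723, 0.619, -841.537], [-0.014, -0.647, -0.762, 1017.247], [0.0, 0.0, 0.0, 1.0]]
wrist 370.95476463604274 277.9980005587084 208.8870607918457 [[0.245, 0.936, 0.254, 91.191], [0.969, -0.236, -0.066, 673.253], [-0.002, 0.262, -0.965, 384.595], [0.0, 0.0, 0.0, 1.0]]
```

View pics/top0.png

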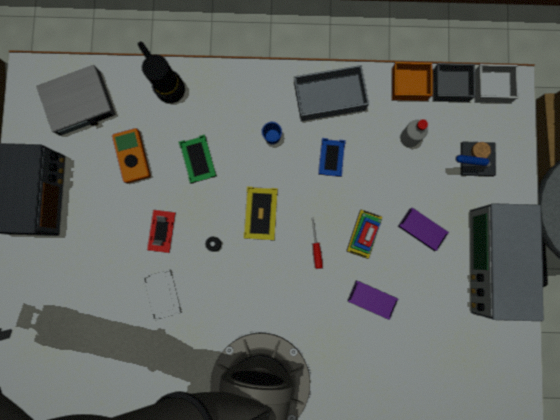

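View pics/side0.png

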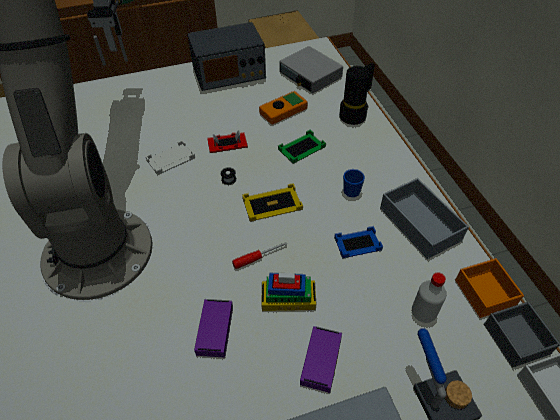

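View pics/wrist0.png

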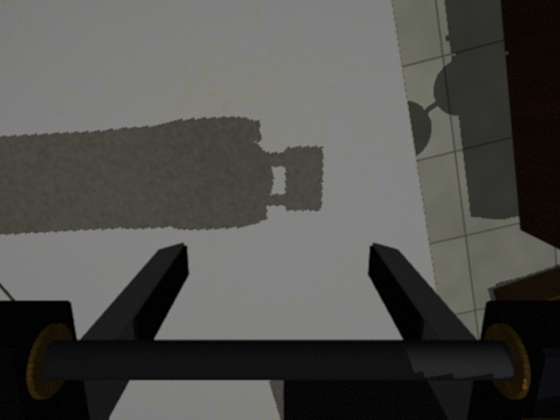

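```bash
cat > h.py <<'E'
from rig import r
import numpy as np, cv2
from scipy.spatial.transform import Rotation as R
def depr(c,u,v,z):
    T=np.array(c['cam_to_world']);u=np.asarray(u,float);v=np.asarray(v,float)
    p=np.stack([(u-c['cx'])/c['fx']*z,(v-c['cy'])/c['fy']*z,z*np.ones_like(u)],-1)
    return p@T[:3,:3].T+T[:3,3]
def ray_at_z(c,u,v,zw):
    T=np.array(c['cam_to_world']);u=np.asarray(u,float);v=np.asarray(v,float)
    d=np.stack([(u-c['cx'])/c['fx'],(v-c['cy'])/c['fy'],np.ones_like(u)],-1)@T[:3,:3].T
    t=(zw-T[2,3])/d[...,2]
    return T[:3,3]+d*t[...,None]
def cloud(c):
    h,w=c['range_z'].shape;v,u=np.mgrid[:h,:w];return depr(c,u,v,c['range_z'])if 0 else _cl(c,u,v)
def _cl(c,u,v):
    T=np.array(c['cam_to_world']);z=c['range_z'].astype(float)
    p=np.stack([(u-c['cx'])/c['fx']*z,(v-c['cy'])/c['fy']*z,z],-1)
    return p@T[:3,:3].T+T[:3,3]
def rect(xy):
    (c,s,a)=cv2.minAreaRect(np.asarray(xy,np.float32))
    if s[0]<s[1]: s=s[::-1];a+=90
    a=(a+90)%180-90
    return np.round(c,1),np.round(s,1),round(a,1)   # long-side angle
def go(pos,jaw):
    """tcp target, jaw axis angle deg (world). prints shift & turn in tool frame"""
    s=r.state();E=np.array(s['ee_rot']);p=np.array(s['tool_pos'])
    best=None
    for k in (0,180):
        a=np.radians(jaw+k);x=np.array([np.cos(a),np.sin(a),0]);z=np.array([0,0,-1.]);M=np.stack([x,np.cross(z,x),z],1)
        rv=np.degrees(R.from_matrix(E.T@M).as_rotvec())
        if best is None or abs(rv[2])<abs(best[2]):best=rv
    sh=E.T@(np.array(pos)-p)
    print('t',round(s['time_s'],2),'tcp',p.round(1),'w',round(s['width'],1),'shift_m',(sh/1000).round(4),'turn',best.round(2),'j7',round(s['joints'][6],1),'F',np.round(s['wrist_force'],1))
E
python3 - <<'E'
from h import *
top=r.camera('top')
cv2.imwrite('pics/crop1.png',cv2.resize(top['img'][110:330,120:400,::-1],None,fx=2.7,fy=2.7,interpolation=cv2.INTER_CUBIC))
P=cloud(top)
for n in ['battery','supply','display','cover','battery_bay','supply_bay','display_bay','cover_rack','cup','reel']:
    for d in r.outline_of('top',n)[:3]:
        m=d['mask'];print(n,round(d['p'],2),np.round(d['box']),rect(P[m][:,:2]),'z',np.percentile(P[m][:,2],[5,50,95]).round(0))
E
```

```text
battery 0.79 [346. 283. 397. 319.] (array([ 281.7, -223.1]), array([318.6,  66.2]), 67.1) z [24. 29. 34.]
battery 0.56 [346. 209. 382. 261.] (array([ 385.7, -227.3]), array([285.9, 121.9]), -52.0) z [ 5. 29. 34.]
battery 0.56 [399. 205. 449. 251.] (array([ 432.3, -299.3]), array([460.1, 125.7]), -84.0) z [ 9. 29. 35.]
supply 0.47 [352. 216. 377. 252.] (array([ 431.8, -281.6]), array([102.4,  48.1]), -18.2) z [52. 56. 60.]
supply 0.19 [206. 236. 222. 252.] (array([391. , 149.6]), array([44.4, 41. ]), 2.5) z [21. 27. 32.]
display 0.64 [353. 220. 380. 252.] (array([ 380.9, -209.8]), array([262.2,  81.1]), -57.9) z [63. 77. 82.]
cover 0.71 [361. 225. 374. 244.] (array([ 380.6, -201.5]), array([251.9,  57.2]), -61.5) z [ 79.  85. 109.]
battery_bay 0.8 [245. 186. 282. 242.] (array([448.9,   8.1]), array([238.1, 122.5]), 12.3) z [ 0.  5. 12.]
battery_bay 0.72 [151. 209. 173. 254.] (array([410.2, 129.9]), array([422.1, 122. ]), 86.1) z [ 3.  8. 30.]
supply_bay 0.86 [149. 268. 182. 317.] (array([288.2, 126.3]), array([422.8, 123.8]), -73.9) z [ 0.  5. 11.]
supply_bay 0.81 [178. 132. 215. 183.] (array([506.9, 110.5]), array([481.8, 113. ]), 36.1) z [ 0.  6. 14.]
display_bay 0.75 [316. 136. 345. 178.] (array([ 524.4, -158.2]), array([383.6,  83.5]), -12.1) z [-0.  5. 16.]
cover_rack 0.65 [149. 211. 172. 253.] (array([406.4, 128. ]), array([420.3, 119.1]), 84.4) z [ 4.  9. 30.]
cup 0.84 [262. 122. 281. 144.] (array([713.9, -11.1]), array([57.3, 56.6]), -47.2) z [ 2. 29. 65.]
cup 0.2 [178. 134. 215. 181.] (array([503.7, 109.3]), array([475.2, 114.9]), 36.1) z [-0.  5. 14.]
reel 0.73 [206. 237. 222. 254.] (array([390. , 148.8]), array([41.9, 40.5]), 73.2) z [13. 27. 32.]
```

View pics/crop1.png

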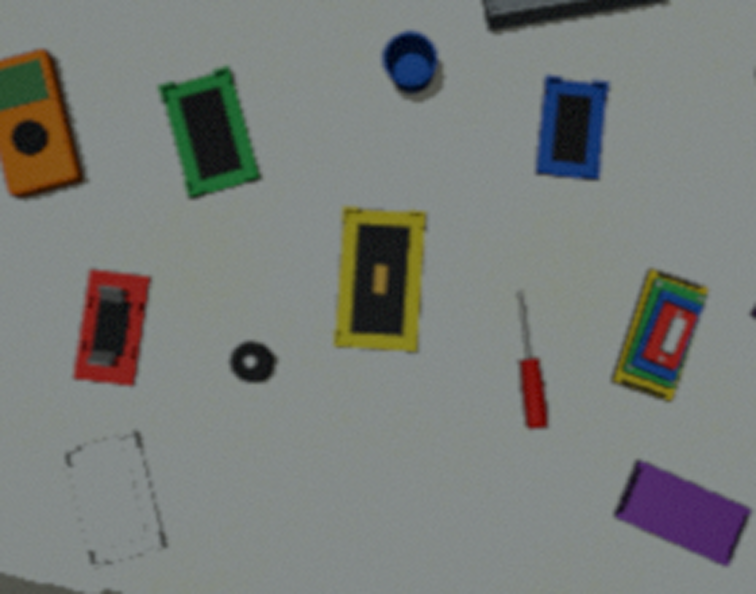

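```bash
python3 - <<'E'
from h import *
top=r.camera('top')
P=cloud(top); img=cv2.cvtColor(top['img'],cv2.COLOR_RGB2HSV)
def rz(m,z):
    m=cv2.morphologyEx(m.astype(np.uint8),cv2.MORPH_OPEN,np.ones((2,2)))
    v,u=np.nonzero(m);q=ray_at_z(top,u,v,z)[:,:2];return rect(q)
zs=dict(battery_bay=10,supply_bay=10,display_bay=10,cover_rack=12,cup=62,reel=28,cover=86,display=79,supply=56,battery=30)
for n in zs:
    for d in r.outline_of('top',n)[:3]:
        m=d['mask'];print(n,round(d['p'],2),np.round(d['box']),rz(m,zs[n]))
# colour check of nested regions
print(img[213,261],img[232,368])
# object in yellow bay
sub=P[195:232,250:274,2].round(0).astype(int)
print(sub[::2,::2])
E
```

```text
battery_bay 0.58 [244. 186. 277. 238.] (array([480.6,  12.9]), array([156.1,  89.7]), -0.7)
battery_bay 0.47 [318. 136. 343. 179.] (array([ 652.8, -190.4]), array([110.6,  69.5]), -4.4)
supply_bay 0.81 [146. 268. 181. 320.] (array([239.2, 288.2]), array([129.5,  84.7]), 16.5)
supply_bay 0.73 [178. 134. 211. 181.] (array([636.8, 205.4]), array([132.4,  81.6]), 17.8)
display_bay 0.67 [317. 138. 345. 180.] (array([ 651.5, -190.5]), array([112.9,  73.9]), -4.7)
cover_rack 0.85 [148. 209. 174. 254.] (array([420.5, 299.6]), array([119.1,  66.9]), -4.8)
reel 0.59 [208. 237. 222. 253.] (array([386.1, 145.1]), array([43. , 39.9]), -88.4)
reel 0.17 [262. 123. 281. 145.] (array([715.1, -13.3]), array([65.9, 55.7]), 1.7)
cover 0.53 [361. 227. 376. 247.] (array([ 422.9, -287.1]), array([59.1, 36.3]), -19.0)
cover 0.41 [346. 210. 383. 263.] (array([ 425.2, -277.2]), array([124.9,  67. ]), -17.4)
display 0.49 [353. 220. 384. 253.] (array([ 424.5, -284.7]), array([88.2, 48.4]), -21.9)
supply 0.53 [352. 210. 381. 257.] (array([ 428. , -284.6]), array([108.4,  58.4]), -16.1)
battery 0.78 [349. 212. 38
[... 314 characters left out ...]
 6  0  3  2  7 -1  7  3  2  4  8  6]
 [ 3  6  3  5  3  8  3  2  4  7  8  8]
 [ 7  7  2  3  1  0  6  6 12 10  8 13]
 [10  6  7  8 14  2  5  6  6  7  8  3]
 [ 2  8  7  4 10 11  6  1  9  3  4  9]
 [ 9  7  3  7 11  7  4  6  2  6 11  7]
 [ 3  7  5  7  6  9  7  6  8  7  4  2]
 [ 3  5  8  5  7 11  6  4  9  8  2 12]
 [ 1  6  6  7  5  6  7  6  6  4  3  5]
 [ 4  0  3  7  4  2 10  1  7 11  8  5]
 [ 0  9 10  8  5  6  6  4  0  7  4  5]
 [ 6  2  8  0  4  1  1  2  4  6  5  3]
 [ 3  6  1 -2  7  3  3  8  8  4  8  1]
 [ 5  5  5  8  2 10  5  5  4  5  7  3]
 [ 7  5  3  7  5  0  8  5 11  6  6  1]
 [ 7  5  6  2  5  5  9  6  7  6  6  5]
 [ 5  2  4  8  5 11  6  1  3  3  4  6]
 [ 4  4  1  9  2  0  6  3  5  4  0  5]]
```

```bash
python3 - <<'E'
from h import *
go([520,330,300],76);go([560,60,300],85)
E
```

```text
t 1.25 tcp [164.9 654.5 205.5] w 94.3 shift_m [-0.2279  0.4236 -0.0945] turn [-0.    0.   -0.15] j7 -3.8 F [-0.7 -0.1 -1.1]
t 1.25 tcp [164.9 654.5 205.5] w 94.3 shift_m [-0.4799  0.5284 -0.0945] turn [-0.    0.   -9.15] j7 -3.8 F [-0.7 -0.1 -1.1]
```

Request:
{"op": "send_rows", "data": {
  "motion": [
    [1, -0.02, 0.04, -0.02, 0, 0, 0],
    [1, -0.045, 0.085, -0.04, 0, 0, 0],
    [1, -0.07, 0.13, -0.06, 0, 0, 0],
    [1, -0.09, 0.17, -0.08, 0, 0, 0],
    [1, -0.11, 0.215, -0.094, 0, 0, 0]
  ]
}}

```text
time_s: 1.75
tool_pos: [339.7, 500.4, 297.9]
ee_rot: [[0.244, 0.97, 0.0], [0.97, -0.244, 0.001], [0.001, -0.0, -1.0]]
wrist_force: [0.5, 1.6, -0.5]
width: 94.1
```

```bash
python3 - <<'E'
from h import *
go([520,330,300],80);go([560,60,300],85)
E
```

```text
t 1.75 tcp [339.7 500.4 297.9] w 94.1 shift_m [-0.1213  0.2164 -0.0022] turn [ 0.   -0.08 -4.12] j7 16.2 F [ 0.5  1.6 -0.5]
t 1.75 tcp [339.7 500.4 297.9] w 94.1 shift_m [-0.3733  0.3211 -0.0026] turn [ 0.01 -0.08 -9.12] j7 16.2 F [ 0.5  1.6 -0.5]
```

Request:
{"op": "send_rows", "data": {
  "motion": [
    [1, -0.12, 0.216, 0, 0, 0, -4],
    [1, -0.12, 0.216, 0, 0, 0, -4],
    [1, -0.12, 0.216, 0, 0, 0, -4],
    [1, -0.12, 0.216, 0, 0, 0, -4],
    [1, -0.373, 0.321, 0, 0, 0, -9]
  ]
}}

```text
time_s: 2.25
tool_pos: [498.9, 315.0, 297.1]
ee_rot: [[0.09, 0.996, 0.001], [0.996, -0.09, 0.001], [0.001, 0.001, -1.0]]
wrist_force: [0.7, 0.6, 0.0]
width: 94.2
```

```bash
python3 - <<'E'
from h import *
go([540,80,300],85)
E
```

```text
t 2.25 tcp [498.9 315.  297.1] w 94.2 shift_m [-0.2304  0.062  -0.0031] turn [ 0.06 -0.06 -0.14] j7 49.8 F [0.7 0.6 0. ]
```

```bash
python3 - <<'E'
from h import *
c=r.camera('wrist');cv2.imwrite('pics/w1.png',c['img'][:,:,::-1])
np.savez('w1.npz',**{k:np.array(v) for k,v in c.items()})
for n,z in dict(supply_bay=6,cover_rack=8,battery_bay=6,reel=28).items():
    for d in r.outline_of('wrist',n)[:3]:
        v,u=np.nonzero(d['mask']);print(n,round(d['p'],2),np.round(d['box']),rect(ray_at_z(c,u,v,z)[:,:2]))
E
```

```text
supply_bay 0.75 [218.   0. 255.  16.] (array([307.4, 285.2]), array([39.9, 13.4]), 84.8)
supply_bay 0.68 [163. 220. 254. 328.] (array([640.3, 206.7]), array([136.9,  86.3]), 16.5)
cover_rack 0.68 [236.  60. 290. 157.] (array([421.8, 302.9]), array([119.9,  67.2]), -6.1)
battery_bay 0.83 [  1. 111.  92. 236.] (array([483. ,  12.5]), array([155.9, 100. ]), -2.1)
reel 0.86 [107.  69. 153. 110.] (array([388.7, 152.7]), array([53.3, 42.9]), 84.8)
```

View pics/w1.png

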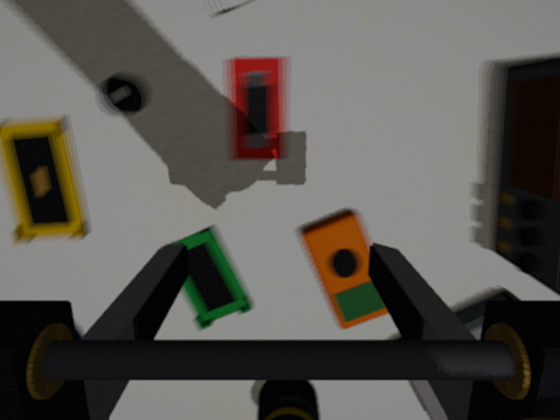

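Request:
{"op": "send_rows", "data": {
  "motion": [
    [1, -0.23, 0.062, 0, 0, 0, 0],
    [1, -0.23, 0.062, 0, 0, 0, 0],
    [1, -0.23, 0.062, 0, 0, 0, 0],
    [1, -0.23, 0.062, 0, 0, 0, 0],
    [1, -0.23, 0.062, 0, 0, 0, 0]
  ]
}}

```text
time_s: 3.0
tool_pos: [537.4, 80.5, 297.5]
ee_rot: [[0.09, 0.996, 0.001], [0.996, -0.09, 0.002], [0.002, 0.001, -1.0]]
wrist_force: [1.0, 0.1, 0.3]
width: 94.1
```

```bash
python3 - <<'E'
from h import *
go([500,-200,300],80)
c=r.camera('wrist');cv2.imwrite('pics/w2.png',c['img'][:,:,::-1])
np.savez('w2.npz',**{k:np.array(v) for k,v in c.items()})
for n,z in dict(supply_bay=6,display_bay=6,battery_bay=6,reel=28,cup=62).items():
    for d in r.outline_of('wrist',n)[:3]:
        v,u=np.nonzero(d['mask']);print(n,round(d['p'],2),np.round(d['box']),rect(ray_at_z(c,u,v,z)[:,:2]))
E
```

```text
t 3.0 tcp [537.4  80.5 297.5] w 94.1 shift_m [-0.2827 -0.0121 -0.0032] turn [ 0.03 -0.12  4.85] j7 73.3 F [1.  0.1 0.3]
supply_bay 0.9 [334. 178. 421. 288.] (array([639.7, 208. ]), array([134.9,  83.2]), 17.7)
display_bay 0.81 [ 56. 230. 118. 310.] (array([ 653.9, -190.7]), array([112.5,  80.1]), -2.9)
battery_bay 0.84 [175.  60. 257. 194.] (array([482.2,  14.1]), array([155.8,  92.7]), -2.2)
battery_bay 0.32 [  0.  62.   5. 146.] (array([ 426.2, -248.9]), array([99.3,  1.2]), -16.3)
reel 0.66 [305.  12. 348.  59.] (array([389.9, 147.1]), array([47.5, 43.2]), -47.5)
cup 0.61 [194. 281. 239. 338.] (array([699.4, -10.4]), array([81. , 57.7]), -8.6)
```

View pics/w2.png

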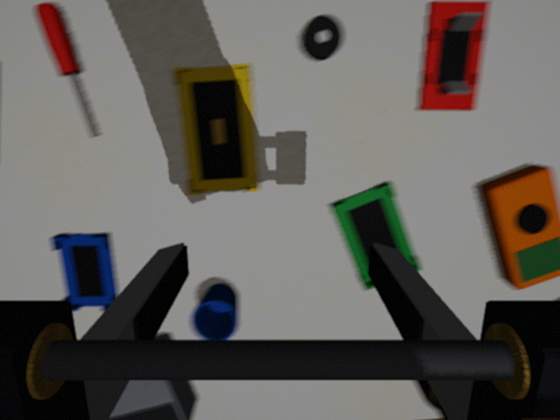

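```bash
python3 - <<'E'
from h import *
c=dict(np.load('w2.npz'));c['fx']=float(c['fx']);c['cx']=float(c['cx'])
cv2.imwrite('pics/w2c.png',cv2.resize(c['img'][55:205,165:270,::-1],None,fx=4,fy=4,interpolation=cv2.INTER_CUBIC))
P=cloud(c)
hsv=cv2.cvtColor(c['img'],cv2.COLOR_RGB2HSV)
m=np.zeros((420,560),bool);m[110:150,206:234]=True
m2=m&(hsv[...,2]>70)&(hsv[...,1]>90)
v,u=np.nonzero(m2);print(len(v),u.min(),u.max(),v.min(),v.max(), 'z obj',np.median(P[m2][:,2]),'rest',np.median(P[m&~m2][:,2]))
for z in (5,15,25): print(z,rect(ray_at_z(c,u,v,z)[:,:2]))
t=r.camera('top');P2=cloud(t);h2=cv2.cvtColor(t['img'],cv2.COLOR_RGB2HSV)
m=np.zeros((420,560),bool);m[203:223,254:269]=True
m2=m&(h2[...,2]>70)&(h2[...,1]>90)
v,u=np.nonzero(m2);print(len(v),np.median(P2[m2][:,2]),P2[m2][:,2].mean(),P2[m&~m2][:,2].mean())
for z in (5,15,25): print(z,rect(ray_at_z(t,u,v,z)[:,:2]))
c=r.camera('side');cv2.imwrite('pics/s1c.png',cv2.resize(c['img'][170:320,220:400,::-1],None,fx=4,fy=4,interpolation=cv2.INTER_CUBIC))
E
```

```text
Traceback (most recent call last):
ValueError: zero-size array to reduction operation minimum which has no identity
```

View pics/w2c.png

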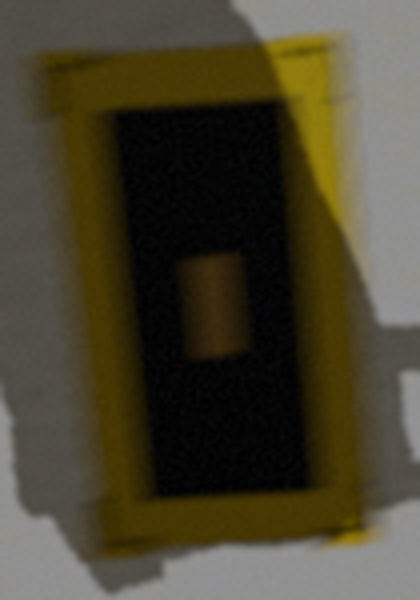

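```bash
python3 - <<'E'
from h import *
c=dict(np.load('w2.npz'));c['fx']=float(c['fx']);c['cx']=float(c['cx'])
P=cloud(c)
hsv=cv2.cvtColor(c['img'],cv2.COLOR_RGB2HSV)
m=np.zeros((420,560),bool);m[110:150,206:234]=True
m2=m&(hsv[...,2]>40)
v,u=np.nonzero(m2);print(len(v),u.min(),u.max(),v.min(),v.max(), 'z obj',np.median(P[m2][:,2]),'rest',np.median(P[m&~m2][:,2]),np.std(P[m2][:,2]))
for z in (5,15,25): print(z,rect(ray_at_z(c,u,v,z)[:,:2]))
t=r.camera('top');P2=cloud(t);h2=cv2.cvtColor(t['img'],cv2.COLOR_RGB2HSV)
m=np.zeros((420,560),bool);m[203:223,254:269]=True
m2=m&(h2[...,2]>45)
v,u=np.nonzero(m2);print(len(v),np.median(P2[m2][:,2]),P2[m2][:,2].mean(),P2[m&~m2][:,2].mean())
for z in (5,15,25): print(z,rect(ray_at_z(t,u,v,z)[:,:2]))
c=r.camera('side');cv2.imwrite('pics/s1c.png',cv2.resize(c['img'][170:320,220:400,::-1],None,fx=4,fy=4,interpolation=cv2.INTER_CUBIC))
E
```

```text
221 213 223 119 143 z obj 5.885729065451301 rest 5.765639758091595 0.8721778463078813
5 (array([482.8,  11.1]), array([29.4, 12. ]), -2.6)
15 (array([482.3,  12.7]), array([28.8, 11.8]), -2.6)
25 (array([481.9,  14.3]), array([28.2, 11.5]), -2.6)
45 4.746816532809362 5.146919911443299 5.058630376942225
5 (array([483.9,  16.9]), array([29.4, 11.7]), 1.9)
15 (array([482.9,  16.2]), array([29.2, 11.6]), 1.9)
25 (array([481.9,  15.5]), array([29. , 11.5]), 1.9)
```

View pics/s1c.png

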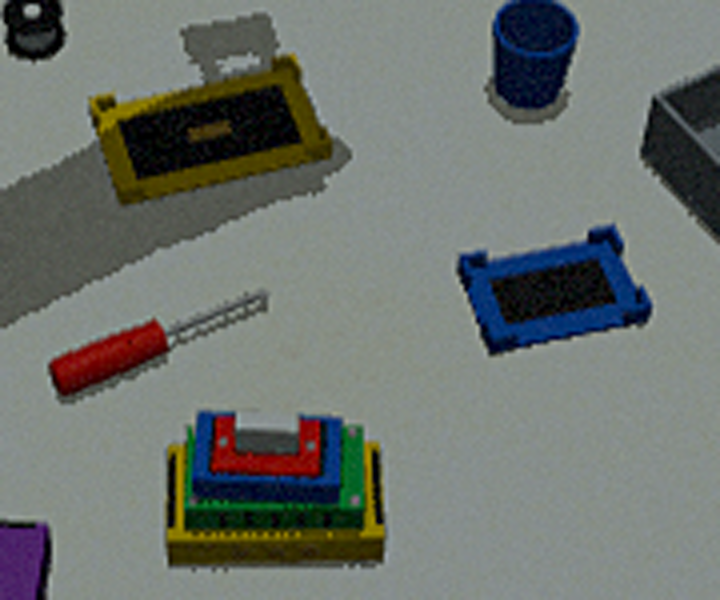

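Request:
{"op": "send_rows", "data": {
  "motion": [
    [1, -0.35, -0.007, 0, 0, 0, 13],
    [1, -0.35, -0.007, 0, 0, 0, 13],
    [1, -0.35, -0.007, 0, 0, 0, 13],
    [1, -0.35, -0.007, 0, 0, 0, 13],
    [1, -0.35, -0.007, 0, 0, 0, 13]
  ]
}}

```text
time_s: 3.9
tool_pos: [510.1, -167.3, 296.8]
ee_rot: [[0.307, 0.952, 0.001], [0.952, -0.307, 0.002], [0.002, -0.0, -1.0]]
wrist_force: [1.9, 0.2, 0.5]
width: 94.2
```

```bash
python3 - <<'E'
from h import *
go([425,-285,120],72)
go([500,-270,290],72)
E
```

```text
t 3.9 tcp [ 510.1 -167.3  296.8] w 94.2 shift_m [-0.1385 -0.0449  0.1765] turn [-0.01 -0.13  0.12] j7 88.8 F [1.9 0.2 0.5]
t 3.9 tcp [ 510.1 -167.3  296.8] w 94.2 shift_m [-0.1008  0.0219  0.0066] turn [-0.01 -0.13  0.12] j7 88.8 F [1.9 0.2 0.5]
```

Request:
{"op": "send_rows", "data": {
  "motion": [
    [1, -0.112, 0.005, 0.046, 0, 0, 0],
    [1, -0.112, 0.005, 0.046, 0, 0, 0],
    [1, -0.112, 0.005, 0.046, 0, 0, 0],
    [1, -0.112, 0.005, 0.046, 0, 0, 0]
  ]
}}

```text
time_s: 4.3
tool_pos: [479.2, -277.2, 249.5]
ee_rot: [[0.31, 0.951, -0.001], [0.951, -0.31, 0.002], [0.001, -0.002, -1.0]]
wrist_force: [-0.1, -0.5, -0.0]
width: 94.1
```

```bash
cat > st.py <<'E'
from h import *
import sys
c=r.camera('wrist');cv2.imwrite(sys.argv[1],c['img'][:,:,::-1]);P=cloud(c)
# height layers near the stack
ok=c['range_z']>0
for n,lo,hi in [('tab',106,118),('cover',85,94),('display',75,82),('supply',53,60),('battery',27,34)]:
    m=ok&(abs(P[...,2]-(lo+hi)/2)<(hi-lo)/2)&(abs(P[...,0]-425)<90)&(abs(P[...,1]+285)<90)
    if m.sum()>30: 
        m=cv2.morphologyEx(m.astype(np.uint8),cv2.MORPH_OPEN,np.ones((3,3)))>0
        print(n,m.sum(),rect(P[m][:,:2]) if m.sum() else '',np.median(P[m][:,2]).round(1))
for n,z in dict(cover=86,display=79,supply=56,battery=30).items():
    for d in r.outline_of('wrist',n)[:2]:
        v,u=np.nonzero(d['mask']);print(n,round(d['p'],2),np.round(d['box']),rect(ray_at_z(c,u,v,z)[:,:2]))
E
python3 st.py pics/w3.png;python3 -c "
from h import *
go([425,-285,120],72)"
```

```text
tab 592 (array([ 423.8, -287.2]), array([35.8, 12.1]), -21.6) 108.3
cover 0  nan
display 1842 (array([ 425.1, -285.9]), array([84. , 46.1]), -21.2) 78.5
supply 1396 (array([ 429. , -286.3]), array([104.3,  55.5]), -18.3) 56.4
battery 1459 (array([ 428.6, -286.9]), array([128.1,  65.5]), -17.8) 30.5
cover 0.98 [231. 102. 269. 171.] (array([ 424.2, -286.9]), array([60.6, 36.1]), -20.1)
display 0.59 [225.  92. 279. 183.] (array([ 425.5, -285.5]), array([84.4, 46.6]), -21.3)
supply 0.88 [221.  85. 283. 192.] (array([ 429.2, -286.4]), array([104.4,  57.4]), -19.7)
battery 0.72 [ 52. 158. 184. 244.] (array([ 445.7, -452.4]), array([132.4,  73.4]), 56.8)
battery 0.64 [222.  74. 288. 198.] (array([ 429.1, -286.5]), array([128.6,  65.5]), -17.3)
t 4.55 tcp [ 481.6 -273.8  250.9] w 93.9 shift_m [-0.0283 -0.0506  0.1308] turn [ 0.03 -0.16  0.26] j7 104.6 F [-0.  -0.4  0.2]
  return _methods._mean(a, axis=axis, dtype=dtype,
  ret = ret.dtype.type(ret / rcount)
```

View pics/w3.png

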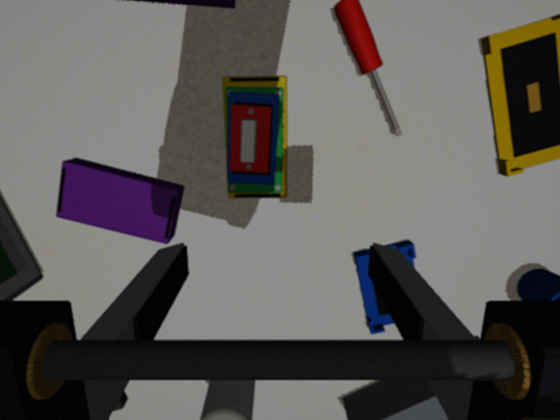

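```bash
python3 -c "
from h import *
go([424,-287,140],69);go([424,-287,88],69)"
```

```text
t 4.55 tcp [ 481.6 -273.8  250.9] w 93.9 shift_m [-0.0304 -0.0509  0.1108] turn [ 0.02 -0.16  3.26] j7 104.6 F [-0.  -0.4  0.2]
t 4.55 tcp [ 481.6 -273.8  250.9] w 93.9 shift_m [-0.0306 -0.0509  0.1628] turn [ 0.02 -0.16  3.26] j7 104.6 F [-0.  -0.4  0.2]
```

Request:
{"op": "send_rows", "data": {
  "motion": [
    [0.4, -0.03, -0.051, 0.05, 0, -0.15, 3.3],
    [0.4, -0.03, -0.051, 0.08, 0, -0.15, 3.3],
    [0.4, -0.03, -0.051, 0.11, 0, -0.15, 3.3],
    [0.4, -0.03, -0.051, 0.13, 0, -0.15, 3.3],
    [0.4, -0.03, -0.051, 0.13, 0, -0.15, 3.3]
  ]
}}

```text
time_s: 5.05
tool_pos: [423.5, -284.9, 119.1]
ee_rot: [[0.357, 0.934, -0.003], [0.934, -0.357, 0.001], [0.0, -0.003, -1.0]]
wrist_force: [-0.6, -0.6, 1.1]
width: 57.0
```

```bash
python3 -c "
from h import *
go([424,-287,88],69)"
```

```text
t 5.05 tcp [ 423.5 -284.9  119.1] w 57.0 shift_m [-0.0018  0.0013  0.0311] turn [-0.17 -0.01  0.06] j7 111.0 F [-0.6 -0.6  1.1]
```

Request:
{"op": "send_rows", "data": {
  "motion": [
    [0.4, -0.002, 0.001, 0.016, 0, 0, 0],
    [0.35, -0.002, 0.001, 0.031, 0, 0, 0],
    [0.3, -0.002, 0.001, 0.031, 0, 0, 0],
    [0, -0.002, 0.001, 0.031, 0, 0, 0],
    [0, -0.002, 0.001, 0.031, 0, 0, 0]
  ],
  "force": 40
}}

```text
time_s: 5.55
tool_pos: [424.5, -287.2, 89.4]
ee_rot: [[0.357, 0.934, -0.001], [0.934, -0.357, 0.001], [0.0, -0.001, -1.0]]
wrist_force: [0.5, 0.2, 1.1]
width: 17.4
```

Request:
{"op": "send_rows", "data": {
  "motion": [
    [0, 0, 0, 0, 0, 0, 0],
    [0, 0, 0, 0, 0, 0, 0],
    [0, 0, 0, 0, 0, 0, 0]
  ]
}}

```text
time_s: 5.85
tool_pos: [424.8, -287.3, 89.8]
ee_rot: [[0.357, 0.934, -0.0], [0.934, -0.357, 0.001], [0.001, -0.0, -1.0]]
wrist_force: [-1.4, 2.8, 6.9]
width: 11.5
```

Request:
{"op": "send_rows", "data": {
  "motion": [
    [0, 0, 0, -0.02, 0, 0, 0],
    [0, 0, 0, -0.06, 0, 0, 0],
    [0, 0, 0, -0.1, 0, 0, 0],
    [0, 0.03, 0.04, -0.13, 0, 0, -4],
    [0, 0.07, 0.07, -0.15, 0, 0, -8]
  ]
}}

```text
time_s: 6.35
tool_pos: [506.8, -253.5, 238.0]
ee_rot: [[0.224, 0.975, 0.003], [0.975, -0.224, 0.0], [0.001, 0.003, -1.0]]
wrist_force: [1.4, -1.0, -1.2]
width: 11.9
```

```bash
python3 st.py pics/w4.png 2>/dev/null; python3 -c "
from h import *
go([550,0,260],80);go([480,300,200],85)"
```

```text
display 5063 (array([ 425. , -285.9]), array([84.1, 46.1]), -21.4) 78.8
supply 1545 (array([ 429.1, -285.9]), array([104.2,  55.4]), -18.5) 56.4
battery 1668 (array([ 428.9, -286.1]), array([128. ,  65.8]), -17.2) 30.4
cover 0.79 [243. 194. 309. 308.] (array([ 565. , -266.8]), array([113. ,  64.1]), -12.7)
display 0.62 [193.  54. 258. 174.] (array([ 429.8, -281.9]), array([98.5, 54.4]), -19.3)
display 0.58 [195.  57. 255. 162.] (array([ 425.4, -285. ]), array([84.3, 48. ]), -20.8)
supply 0.82 [197.  56. 261. 174.] (array([ 429.8, -284.8]), array([104.7,  56.5]), -19.2)
battery 0.94 [ 11. 121. 154. 219.] (array([ 446.1, -451.2]), array([135.4,  72.8]), 56.9)
battery 0.59 [194.  44. 269. 179.] (array([ 428.9, -285.9]), array([128.9,  67.8]), -18.0)
t 6.6 tcp [ 505.3 -252.5  234.9] w 11.6 shift_m [ 0.2561 -0.0129 -0.025 ] turn [-0.07 -0.02 -2.92] j7 107.5 F [-0.6  0.  -0.6]
t 6.6 tcp [ 505.3 -252.5  234.9] w 11.6 shift_m [ 0.5328 -0.1482  0.0352] turn [-0.07 -0.03 -7.92] j7 107.5 F [-0.6  0.  -0.6]
```

View pics/w4.png

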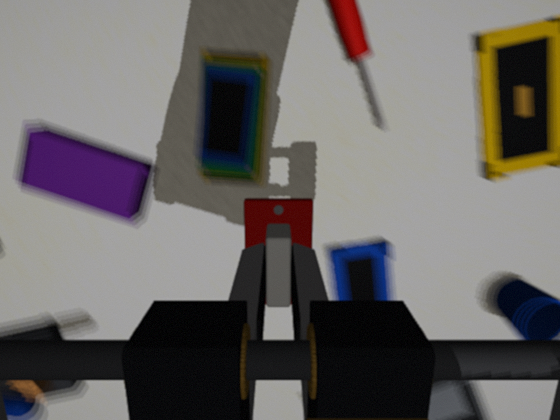

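Request:
{"op": "send_rows", "data": {
  "motion": [
    [0, 0.256, -0.013, -0.02, 0, 0, -3],
    [0, 0.256, -0.013, -0.02, 0, 0, -3],
    [0, 0.256, -0.013, -0.02, 0, 0, -3],
    [0, 0.256, -0.013, -0.02, 0, 0, -3],
    [0, 0.256, -0.013, -0.02, 0, 0, -3]
  ]
}}

```text
time_s: 7.1
tool_pos: [547.9, -6.2, 254.3]
ee_rot: [[0.175, 0.985, -0.002], [0.985, -0.175, 0.001], [0.0, -0.002, -1.0]]
wrist_force: [-0.4, 0.2, -0.7]
width: 11.6
```

```bash
python3 -c "
from h import *
go([475,300,190],85)"
```

```text
t 7.1 tcp [547.9  -6.2 254.3] w 11.6 shift_m [ 0.2887 -0.1251  0.0647] turn [-0.1  -0.03 -5.06] j7 80.3 F [-0.4  0.2 -0.7]
```

Request:
{"op": "send_rows", "data": {
  "motion": [
    [0, 0.289, -0.125, 0.065, 0, 0, -5],
    [0, 0.289, -0.125, 0.065, 0, 0, -5],
    [0, 0.289, -0.125, 0.065, 0, 0, -5],
    [0, 0.289, -0.125, 0.065, 0, 0, -5],
    [0, 0.289, -0.125, 0.065, 0, 0, -5]
  ]
}}

```text
time_s: 7.6
tool_pos: [490.7, 231.5, 203.6]
ee_rot: [[0.09, 0.996, -0.002], [0.996, -0.09, 0.0], [0.0, -0.002, -1.0]]
wrist_force: [0.6, -0.2, -0.3]
width: 11.3
```

Request:
{"op": "send_rows", "data": {
  "motion": [
    [0, 0.06, -0.01, 0, 0, 0, 0],
    [0, 0.06, -0.01, 0, 0, 0, 0],
    [0, 0.06, -0.01, 0, 0, 0, 0]
  ]
}}

```text
time_s: 7.9
tool_pos: [485.3, 293.0, 202.8]
ee_rot: [[0.089, 0.996, -0.003], [0.996, -0.089, -0.001], [-0.001, -0.003, -1.0]]
wrist_force: [0.4, -1.6, -0.7]
width: 11.8
```

```bash
cat > look.py <<'E'
from h import *
import sys
c=r.camera('wrist');cv2.imwrite(sys.argv[1],c['img'][:,:,::-1]);np.savez('last.npz',**{k:np.array(v) for k,v in c.items()});P=cloud(c)
for q in sys.argv[2:]:
    n,z=q.split('=')
    for d in r.outline_of('wrist',n)[:2]:
        m=d['mask'];v,u=np.nonzero(m);print(n,round(d['p'],2),np.round(d['box']),rect(ray_at_z(c,u,v,float(z))[:,:2]),'z',np.percentile(P[m][:,2],[5,50,95]).round(1))
E
python3 look.py pics/w5.png cover_rack=6 cover=120;python3 -c "
from h import *
go([422,302,100],85)"
```

```text
cover_rack 0.83 [250.  60. 319. 183.] (array([421.7, 303.5]), array([122.1,  68. ]), -5.8) z [ 7.1  8.6 33.2]
cover 0.88 [243. 196. 311. 307.] (array([516. , 289.4]), array([88.8, 51.2]), -6.3) z [196.4 198.3 222.1]
t 8.05 tcp [486.5 290.  203.5] w 11.6 shift_m [ 0.006  -0.0651  0.1037] turn [-0.13  0.03 -0.34] j7 53.0 F [-0.7 -0.6  0.1]
```

View pics/w5.png

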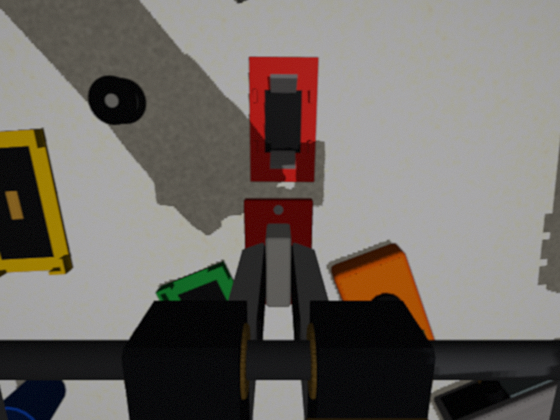

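```bash
python3 - <<'E'
from h import *
c=dict(np.load('last.npz'));P=cloud(c);s=r.state();p=np.array(s['tool_pos']);E=np.array(s['ee_rot'])
hs=cv2.cvtColor(c['img'],cv2.COLOR_RGB2HSV)
m=(abs(P[...,2]-8.5)<2.5)&(abs(P[...,0]-422)<80)&(abs(P[...,1]-303)<50)
m=cv2.morphologyEx(m.astype(np.uint8),cv2.MORPH_OPEN,np.ones((3,3)))>0
print('plate',rect(P[m][:,:2]))
m=(abs(P[...,2]-198)<5)&(abs(P[...,0]-480)<60)&(abs(P[...,1]-290)<50)
q=(P[m]-p)@E; print('cover tool',np.percentile(q,[0,1,50,99,100],axis=0).round(1))
m=(P[...,2]>18)&(P[...,2]<45)&(abs(P[...,0]-422)<60)&(abs(P[...,1]-303)<40)
print('clips',rect(P[m][:,:2]))
for sgn in(-1,1):
    k=m&(((P[...,0]-422)*sgn)>0); print(k.sum(),rect(P[k][:,:2]),P[k][:,2].max())
go([421.7,303.3,60],84.3)
E
```

```text
plate (array([421.7, 303.2]), array([120.1,  66. ]), -5.6)
cover tool [[-15.4 -32.5   0.6]
 [-14.9 -32.3   2.4]
 [  2.7 -22.6   6.1]
 [ 20.4  -6.8   9.6]
 [ 20.7  27.1  10.5]]
clips (array([421.3, 303. ]), array([83.5, 53.5]), -5.0)
490 (array([390. , 306.8]), array([52.8, 20.2]), 81.9) 39.57052328220817
454 (array([453.3, 299.1]), array([53.8, 20.9]), 78.7) 39.13704881538911
t 8.05 tcp [486.5 290.  203.5] w 11.6 shift_m [ 0.0073 -0.0655  0.1437] turn [-0.13  0.03  0.36] j7 53.0 F [-0.7 -0.6  0.1]
```

```bash
cat > rk.py <<'E'
from h import *
c=r.camera('wrist');P=cloud(c);s=r.state();p=np.array(s['tool_pos']);E=np.array(s['ee_rot'])
m=(abs(P[...,2]-8.5)<2.5)&(abs(P[...,0]-422)<80)&(abs(P[...,1]-303)<50)
m=cv2.morphologyEx(m.astype(np.uint8),cv2.MORPH_OPEN,np.ones((3,3)))>0
print('plate',rect(P[m][:,:2]))
m=(abs(P[...,2]-p[2]+5.5)<3)&(abs(P[...,0]-p[0])<60)&(abs(P[...,1]-p[1])<50)
q=(P[m]-p)@E; print('cover tool',np.percentile(q,[0,1,50,99,100],axis=0).round(1))
go([421.7,303.3,60],84.3)
E
python3 rk.py
```

```text
plate (array([421.7, 303.2]), array([120. ,  66.1]), -5.6)
cover tool [[-18.2 -31.1   2.5]
 [-17.9 -30.9   4. ]
 [  0.1 -21.1   5.6]
 [ 17.5  -5.4   7.7]
 [ 17.8  28.3   8.6]]
t 8.1 tcp [486.6 290.1 203.6] w 11.3 shift_m [ 0.0072 -0.0656  0.1438] turn [-0.12  0.01  0.35] j7 53.0 F [ 0.2  0.4 -0.6]
```

Request:
{"op": "send_rows", "data": {
  "motion": [
    [0, 0.007, -0.035, 0.03, 0, 0, 0.3],
    [0, 0.007, -0.064, 0.06, 0, 0, 0.3],
    [0, 0.007, -0.064, 0.1, 0, 0, 0.3],
    [0, 0.007, -0.064, 0.13, 0, 0, 0.3],
    [0, 0.007, -0.064, 0.13, 0, 0, 0.3]
  ]
}}

```text
time_s: 8.6
tool_pos: [422.0, 300.3, 71.1]
ee_rot: [[0.1, 0.995, -0.006], [0.995, -0.1, -0.004], [-0.005, -0.005, -1.0]]
wrist_force: [-0.4, -0.2, -0.4]
width: 11.4
```

Request:
{"op": "send_rows", "data": {
  "motion": [
    [0, 0, 0, 0, 0, 0, 0]
  ]
}}

```text
time_s: 8.7
tool_pos: [422.8, 299.5, 72.0]
ee_rot: [[0.102, 0.995, -0.005], [0.995, -0.102, -0.004], [-0.005, -0.005, -1.0]]
wrist_force: [1.2, 1.0, -1.0]
width: 11.8
```

```bash
python3 -c "
from h import *
go([422.8,303.2,28],84.4)"
```

```text
t 8.7 tcp [422.8 299.5  72. ] w 11.8 shift_m [ 0.0039 -0.0002  0.044 ] turn [-0.27  0.27 -0.25] j7 49.8 F [ 1.2  1.  -1. ]
```

Request:
{"op": "send_rows", "data": {
  "motion": [
    [0, 0.004, 0, 0.02, -0.3, 0.3, -0.2],
    [0, 0.004, 0, 0.038, -0.3, 0.3, -0.2],
    [0, 0.004, 0, 0.038, -0.3, 0.3, -0.2],
    [0, 0.004, 0, 0.038, -0.3, 0.3, -0.2]
  ],
  "force": 60
}}

```text
time_s: 9.1
tool_pos: [423.6, 303.2, 35.3]
ee_rot: [[0.099, 0.995, 0.001], [0.995, -0.099, 0.001], [0.001, 0.001, -1.0]]
wrist_force: [-0.9, -0.7, -0.1]
width: 11.6
```

```bash
python3 -c "
from h import *
go([422.8,303.2,19],84.4)"
```

```text
t 9.1 tcp [423.6 303.2  35.3] w 11.6 shift_m [-0.0001 -0.0008  0.0163] turn [ 0.05 -0.06 -0.09] j7 51.1 F [-0.9 -0.7 -0.1]
```

Request:
{"op": "send_rows", "data": {
  "motion": [
    [0, 0, -0.001, 0.005, 0, 0, 0],
    [0, 0, -0.001, 0.01, 0, 0, 0],
    [0, 0, -0.001, 0.013, 0, 0, 0],
    [0, 0, -0.001, 0.015, 0, 0, 0],
    [0, 0, -0.001, 0.017, 0, 0, 0]
  ]
}}

```text
time_s: 9.6
tool_pos: [422.8, 303.3, 19.6]
ee_rot: [[0.1, 0.995, 0.0], [0.995, -0.1, 0.001], [0.001, 0.0, -1.0]]
wrist_force: [-19.3, -14.2, 84.1]
width: 11.6
```

Request:
{"op": "send_rows", "data": {
  "motion": [
    [0, 0, 0, 0.002, 0, 0, 0],
    [0, 0, 0, 0.002, 0, 0, 0]
  ]
}}

```text
time_s: 9.8
tool_pos: [422.8, 303.3, 19.7]
ee_rot: [[0.1, 0.995, -0.0], [0.995, -0.1, 0.002], [0.002, -0.0, -1.0]]
wrist_force: [-16.3, -10.6, 57.5]
width: 11.5
```

Request:
{"op": "send_rows", "data": {
  "motion": [
    [0.3, 0, 0, -0.001, 0, 0, 0],
    [0.3, 0, 0, -0.001, 0, 0, 0],
    [0.3, 0, 0, -0.001, 0, 0, 0],
    [0.3, 0, 0, -0.03, 0, 0, 0],
    [0.3, 0, 0.01, -0.07, 0, 0, 0]
  ]
}}

```text
time_s: 10.3
tool_pos: [430.8, 301.3, 88.6]
ee_rot: [[0.099, 0.995, -0.004], [0.995, -0.099, -0.001], [-0.002, -0.004, -1.0]]
wrist_force: [0.2, 0.3, 1.4]
width: 28.1
```

Request:
{"op": "send_rows", "data": {
  "motion": [
    [0.6, 0, 0.04, -0.05, 0, 0, 0],
    [0.6, 0, 0.06, -0.08, 0, 0, 0],
    [0.6, 0, 0.06, -0.1, 0, 0, 0]
  ]
}}

```text
time_s: 10.6
tool_pos: [494.8, 294.9, 191.5]
ee_rot: [[0.102, 0.995, 0.0], [0.995, -0.102, 0.0], [0.0, 0.0, -1.0]]
wrist_force: [0.3, 0.2, -0.4]
width: 48.9
```

```bash
python3 look.py pics/w6.png cover_rack=6 cover=14; python3 - <<'E'
from h import *
c=dict(np.load('last.npz'));P=cloud(c)
cv2.imwrite('pics/w6c.png',cv2.resize(c['img'][20:220,180:380,::-1],None,fx=3,fy=3))
for lo,hi in[(10,18),(30,42)]:
    m=(P[...,2]>lo)&(P[...,2]<hi)&(abs(P[...,0]-422)<33)&(abs(P[...,1]-303)<22)
    print(m.sum(),np.percentile(P[m][:,2],[5,50,95]),rect(P[m][:,:2]))
go([550,0,260],78)
E
```

```text
cover_rack 0.97 [246.  46. 312. 174.] (array([421.6, 302.9]), array([120.3,  66.9]), -5.6) z [ 7.2  8.7 35.2]
cover 0.67 [258.  75. 299. 142.] (array([422.2, 303.4]), array([58.5, 36.8]), -5.9) z [13.2 14.8 38.9]
cover 0.43 [  0. 118.  63. 272.] (array([486. ,  51.5]), array([160.2,  65.4]), -17.0) z [ 4.2  5.9 15.1]
1827 [13.1308629  14.41219076 15.70856578] (array([421.3, 302.8]), array([63.7, 43.1]), 0.4)
601 [36.98189712 38.26627589 39.51621009] (array([430.3, 301.4]), array([52.9, 14.5]), -11.3)
t 10.75 tcp [491.4 295.6 188.9] w 56.0 shift_m [-0.2884  0.0875 -0.0712] turn [-0.14  0.03  6.3 ] j7 52.9 F [ 0.2  0.2 -0.5]
```

View pics/w6c.png

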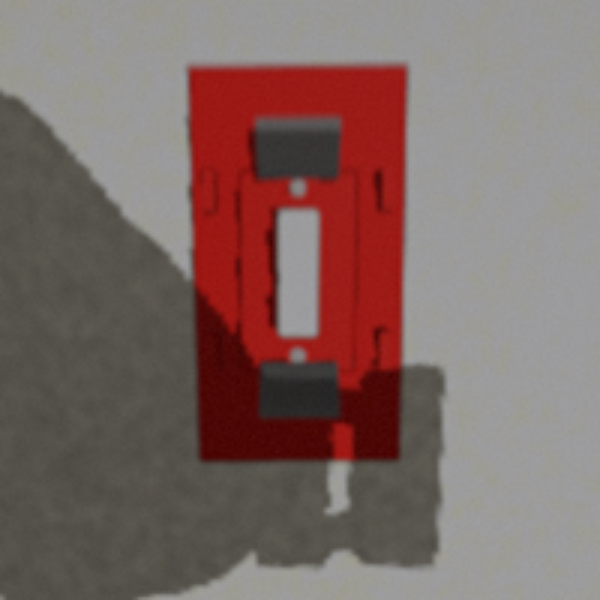

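Request:
{"op": "send_rows", "data": {
  "motion": [
    [0.75, -0.29, 0.088, -0.05, 0, 0, 6],
    [0.75, -0.29, 0.088, -0.05, 0, 0, 6],
    [0.75, -0.29, 0.088, -0.05, 0, 0, 6],
    [0.75, -0.29, 0.088, -0.05, 0, 0, 6],
    [0.75, -0.29, 0.088, -0.05, 0, 0, 6]
  ]
}}

```text
time_s: 11.25
tool_pos: [538.3, 52.0, 228.3]
ee_rot: [[0.202, 0.979, -0.004], [0.979, -0.202, -0.001], [-0.002, -0.004, -1.0]]
wrist_force: [0.4, -0.0, 0.4]
width: 70.3
```

```bash
python3 -c "
from h import *
go([430,-285,130],68.7)"
```

```text
t 11.25 tcp [538.3  52.  228.3] w 70.3 shift_m [-0.3518 -0.0376  0.099 ] turn [-0.23  0.11  9.65] j7 72.3 F [ 0.4 -0.   0.4]
```

Request:
{"op": "send_rows", "data": {
  "motion": [
    [0.75, -0.24, 0.01, 0, 0, 0, 5],
    [0.75, -0.24, 0.01, 0, 0, 0, 5],
    [0.75, -0.24, 0.01, 0, 0, 0, 5],
    [0.75, -0.24, 0.01, 0, 0, 0, 7],
    [0.75, -0.345, -0.015, 0.02, 0, 0, 9.6]
  ]
}}

```text
time_s: 11.75
tool_pos: [488.4, -191.6, 221.2]
ee_rot: [[0.363, 0.932, -0.005], [0.932, -0.363, -0.001], [-0.003, -0.004, -1.0]]
wrist_force: [0.4, 0.4, -0.3]
width: 70.5
```

Request:
{"op": "send_rows", "data": {
  "motion": [
    [0.75, -0.1, -0.01, 0, 0, 0, 3],
    [0.75, -0.1, -0.01, 0, 0, 0, 3],
    [0.75, -0.1, -0.01, 0, 0, 0, 3]
  ]
}}

```text
time_s: 12.05
tool_pos: [438.7, -285.9, 220.4]
ee_rot: [[0.418, 0.909, -0.007], [0.909, -0.418, -0.002], [-0.005, -0.006, -1.0]]
wrist_force: [-0.2, -0.3, 0.0]
width: 70.6
```

```bash
python3 -c "
from h import *
go([425,-286,100],68.7);go([425,-286,59],68.7)"
```

```text
t 12.05 tcp [ 438.7 -285.9  220.4] w 70.6 shift_m [-0.0052 -0.0117  0.1205] turn [-0.33  0.27 -3.39] j7 100.4 F [-0.2 -0.3  0. ]
t 12.05 tcp [ 438.7 -285.9  220.4] w 70.6 shift_m [-0.005  -0.0115  0.1615] turn [-0.33  0.27 -3.39] j7 100.4 F [-0.2 -0.3  0. ]
```

Request:
{"op": "send_rows", "data": {
  "motion": [
    [0.75, -0.005, -0.012, 0.04, -0.3, 0.3, -3.4],
    [0.75, -0.005, -0.012, 0.08, -0.3, 0.3, -3.4],
    [0.75, -0.005, -0.012, 0.12, -0.3, 0.3, -3.4],
    [0.75, -0.005, -0.012, 0.125, -0.3, 0.3, -3.4],
    [0.75, -0.005, -0.012, 0.125, -0.3, 0.3, -3.4]
  ],
  "force": 25
}}

```text
time_s: 12.55
tool_pos: [423.9, -285.2, 94.7]
ee_rot: [[0.363, 0.932, -0.004], [0.932, -0.363, 0.001], [-0.0, -0.004, -1.0]]
wrist_force: [-0.0, -0.6, 1.2]
width: 70.5
```

```bash
python3 -c "
from h import *
go([425,-286,59],68.7)"
```

```text
t 12.55 tcp [ 423.9 -285.2   94.7] w 70.5 shift_m [-0.0003  0.0015  0.0357] turn [-0.22  0.02  0.  ] j7 112.9 F [-0.  -0.6  1.2]
```

Request:
{"op": "send_rows", "data": {
  "motion": [
    [0.75, 0, 0.001, 0.018, -0.2, 0, 0],
    [0.75, 0, 0.001, 0.035, -0.2, 0, 0],
    [0.75, 0, 0.001, 0.035, -0.2, 0, 0],
    [0.3, 0, 0.001, 0.035, -0.2, 0, 0],
    [0.3, 0, 0.001, 0.035, -0.2, 0, 0]
  ]
}}

```text
time_s: 13.05
tool_pos: [425.5, -285.9, 61.2]
ee_rot: [[0.363, 0.932, 0.001], [0.932, -0.363, -0.001], [-0.0, 0.002, -1.0]]
wrist_force: [-0.4, 0.0, 0.5]
width: 57.8
```

Request:
{"op": "send_rows", "data": {
  "motion": [
    [0.3, 0, 0, 0, 0, 0, 0],
    [0.3, 0, 0, 0, 0, 0, 0],
    [0.3, 0, 0, 0, 0, 0, 0]
  ]
}}

```text
time_s: 13.35
tool_pos: [426.2, -286.1, 62.3]
ee_rot: [[0.363, 0.932, 0.003], [0.932, -0.363, -0.001], [0.0, 0.003, -1.0]]
wrist_force: [-2.3, 2.6, 14.5]
width: 45.9
```

Request:
{"op": "send_rows", "data": {
  "motion": [
    [0.3, 0, 0, -0.015, 0, 0, 0],
    [0.3, 0, 0, -0.04, 0, 0, 0],
    [0.3, 0, 0, -0.08, 0, 0, 0],
    [0.3, 0, 0.02, -0.1, 0, 0, -4],
    [0.3, 0.02, 0.05, -0.12, 0, 0, -8]
  ]
}}

```text
time_s: 13.85
tool_pos: [478.7, -287.3, 184.7]
ee_rot: [[0.231, 0.973, 0.005], [0.973, -0.231, -0.001], [-0.0, 0.005, -1.0]]
wrist_force: [0.3, 0.1, -1.7]
width: 46.1
```

```bash
python3 st.py pics/w7.png 2>/dev/null|head -4; python3 -c "
from h import *
go([685,-190,190],86)"
```

```text
supply 6891 (array([ 419.3, -283. ]), array([83.6, 56.2]), -18.4) 56.4
battery 1444 (array([ 412.6, -281.4]), array([94.2, 66.1]), -17.4) 30.4
display 0.85 [228. 175. 328. 340.] (array([ 525.6, -299. ]), array([145.8,  80.1]), -13.4)
supply 0.94 [230.  72. 306. 178.] (array([ 419.5, -282.8]), array([83.5, 57.2]), -18.7)
t 14.1 tcp [ 479.1 -285.4  182.2] w 45.8 shift_m [ 0.1403  0.1784 -0.0074] turn [ 0.14  0.02 -9.32] j7 113.8 F [-0.   0.  -2.4]
```

View pics/w7.png

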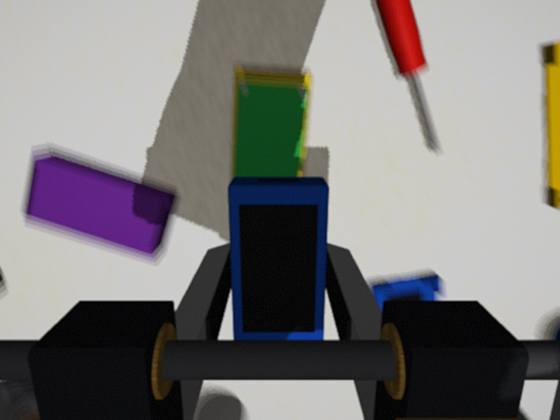

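Request:
{"op": "send_rows", "data": {
  "motion": [
    [0.3, 0.155, 0.252, -0.02, 0, 0, -9],
    [0.3, 0.155, 0.252, -0.02, 0, 0, -9],
    [0.3, 0.155, 0.252, -0.02, 0, 0, -9],
    [0.3, 0.155, 0.252, -0.02, 0, 0, -9],
    [0.3, 0.155, 0.252, -0.02, 0, 0, -9]
  ]
}}

```text
time_s: 14.6
tool_pos: [717.1, -206.8, 199.0]
ee_rot: [[0.077, 0.997, 0.001], [0.997, -0.077, -0.001], [-0.0, 0.001, -1.0]]
wrist_force: [0.8, -0.7, -1.6]
width: 45.6
```

Request:
{"op": "send_rows", "data": {
  "motion": [
    [0.3, 0.01, 0.046, 0, 0, 0, 0],
    [0.3, 0.01, 0.046, 0, 0, 0, 0],
    [0.3, 0.01, 0.046, 0, 0, 0, 0]
  ]
}}

```text
time_s: 14.9
tool_pos: [763.0, -200.8, 197.0]
ee_rot: [[0.077, 0.997, -0.002], [0.997, -0.077, -0.001], [-0.001, -0.002, -1.0]]
wrist_force: [-0.1, -0.6, -1.2]
width: 45.8
```

```bash
python3 look.py pics/w8.png display_bay=6; cat > bay.py <<'E'
from h import *
import sys
n,x,y,L,W,zt,dx,dy=sys.argv[1],*map(float,sys.argv[2:])
# depth based bay base plate rect, and held part extents in tool frame
c=r.camera('wrist');P=cloud(c);s=r.state();p=np.array(s['tool_pos']);E=np.array(s['ee_rot'])
m=(P[...,2]>3)&(P[...,2]<20)&(np.hypot(P[...,0]-x,P[...,1]-y)<L)
m=cv2.morphologyEx(m.astype(np.uint8),cv2.MORPH_OPEN,np.ones((3,3)))
k,lab,st,_=cv2.connectedComponentsWithStats(m);i=1+np.argmax(st[1:,4])
print('bay',rect(P[lab==i][:,:2]),st[i])
q=(P-p)@E
m=(abs(q[...,2]+zt)<3)&(abs(q[...,0])<dy)&(abs(q[...,1])<dx)&(c['range_z']>0)
print('held: tool x/y range',np.percentile(q[m][:,:2],[0,1,99,100],axis=0).round(1).tolist(),'z',np.median(q[m][:,2]).round(1))
E
python3 bay.py display 653 -190.5 85 70 16 60 40; python3 -c "
from h import *
go([654,-190.5,60],86)"
```

```text
bay (array([ 653., -189.]), array([107.9,  70.1]), -4.6) [ 243    5   80  126 9201]
held: tool x/y range [[-34.8, -43.7], [-23.0, -42.9], [22.8, 35.8], [34.6, 37.5]] z -15.9
t 15.05 tcp [ 762.3 -201.7  199.3] w 45.8 shift_m [ 0.0027 -0.1089  0.1392] turn [ 0.03  0.04 -0.53] j7 109.8 F [-0.5  0.3 -1.5]
```

View pics/w8.png

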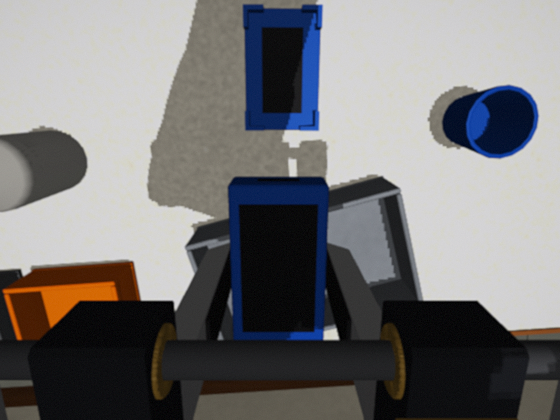

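```bash
python3 -c "
from h import *
go([654,-189,60],85.4)"
```

```text
t 15.05 tcp [ 762.3 -201.7  199.3] w 45.8 shift_m [ 0.0042 -0.109   0.1392] turn [0.03 0.04 0.07] j7 109.8 F [-0.5  0.3 -1.5]
```

Request:
{"op": "send_rows", "data": {
  "motion": [
    [0.3, 0.004, -0.05, 0.02, 0, 0, 0],
    [0.3, 0.004, -0.09, 0.05, 0, 0, 0],
    [0.3, 0.004, -0.109, 0.09, 0, 0, 0],
    [0.3, 0.004, -0.109, 0.13, 0, 0, 0],
    [0.3, 0.004, -0.109, 0.14, 0, 0, 0]
  ]
}}

```text
time_s: 15.55
tool_pos: [650.8, -188.6, 56.6]
ee_rot: [[0.08, 0.997, -0.004], [0.997, -0.08, 0.001], [0.0, -0.004, -1.0]]
wrist_force: [0.2, 0.1, -1.2]
width: 45.8
```

Request:
{"op": "send_rows", "data": {
  "motion": [
    [0.3, 0, 0, 0, 0, 0, 0],
    [0.3, 0, 0, 0, 0, 0, 0]
  ]
}}

```text
time_s: 15.75
tool_pos: [651.3, -189.3, 58.1]
ee_rot: [[0.081, 0.997, -0.002], [0.997, -0.081, 0.0], [0.0, -0.002, -1.0]]
wrist_force: [-0.2, -0.4, -1.1]
width: 46.1
```

```bash
python3 -c "
from h import *
go([654,-189,12],85.4)"
```

```text
t 15.75 tcp [ 651.3 -189.3   58.1] w 46.1 shift_m [0.0005 0.0028 0.0461] turn [-0.14 -0.01 -0.02] j7 114.5 F [-0.2 -0.4 -1.1]
```

Request:
{"op": "send_rows", "data": {
  "motion": [
    [0.3, 0, 0.003, 0.015, -0.1, 0, 0],
    [0.3, 0, 0.003, 0.03, -0.1, 0, 0],
    [0.3, 0, 0.003, 0.04, -0.1, 0, 0],
    [0.3, 0, 0.003, 0.044, -0.1, 0, 0],
    [0.3, 0, 0.003, 0.046, -0.1, 0, 0]
  ]
}}

```text
time_s: 16.25
tool_pos: [653.8, -189.5, 11.4]
ee_rot: [[0.081, 0.997, -0.002], [0.997, -0.081, 0.0], [0.0, -0.002, -1.0]]
wrist_force: [-3.0, 1.1, 10.3]
width: 45.9
```

```bash
python3 -c "
from h import *
go([654,-189,11],85.4)"
```

```text
t 16.25 tcp [ 653.8 -189.5   11.4] w 45.9 shift_m [0.0005 0.0002 0.0004] turn [-0.1  -0.01 -0.03] j7 115.9 F [-3.   1.1 10.3]
```

Seated with contact force 10 N. Release and lift.

Request:
{"op": "send_rows", "data": {
  "motion": [
    [0.75, 0, 0, 0, 0, 0, 0],
    [0.75, 0, 0, 0, 0, 0, 0],
    [0.75, 0, 0, 0, 0, 0, 0],
    [0.75, 0, 0, -0.02, 0, 0, 0],
    [0.75, 0, 0, -0.06, 0, 0, 0]
  ]
}}

```text
time_s: 16.75
tool_pos: [652.3, -189.0, 69.8]
ee_rot: [[0.081, 0.997, -0.006], [0.997, -0.081, 0.001], [0.0, -0.006, -1.0]]
wrist_force: [-0.2, 0.9, 0.4]
width: 70.5
```

Request:
{"op": "send_rows", "data": {
  "motion": [
    [0.75, 0, 0.02, -0.04, 0, 0, 0],
    [0.75, -0.01, 0.04, -0.08, 0, 0, 2],
    [0.75, -0.02, 0.05, -0.12, 0, 0, 4]
  ]
}}

```text
time_s: 17.05
tool_pos: [702.5, -212.6, 191.7]
ee_rot: [[0.15, 0.989, -0.005], [0.989, -0.15, 0.001], [0.0, -0.005, -1.0]]
wrist_force: [0.4, -1.1, -0.2]
width: 70.2
```

```bash
python3 look.py pics/w9.png display_bay=6 display=27;  python3 -c "
from h import *
go([490,-265,180],72)"
```

```text
display_bay 0.63 [253.  74. 334. 193.] (array([ 654.2, -188.4]), array([111.6,  73.2]), -4.7) z [ 4.1  5.7 18.3]
display 0.81 [268.  88. 321. 178.] (array([ 652. , -189.7]), array([83.4, 46.2]), -5.6) z [26.5 27.8 29.2]
t 17.2 tcp [ 702.7 -214.5  192.6] w 70.4 shift_m [-0.082  -0.2027  0.0129] turn [-0.05  0.05  9.32] j7 108.5 F [-1.  -0.  -0.1]
```

View pics/w9.png

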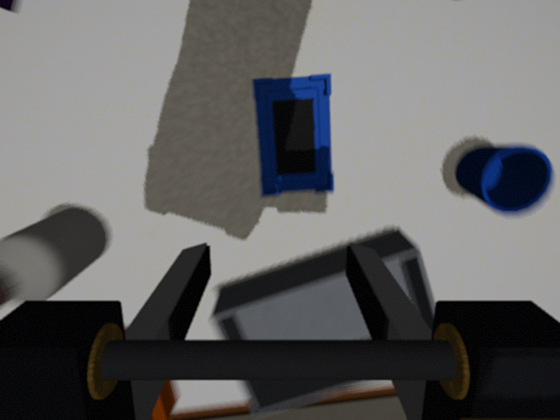

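Request:
{"op": "send_rows", "data": {
  "motion": [
    [0.8, -0.082, -0.203, 0.013, 0, 0, 9.3],
    [0.8, -0.082, -0.203, 0.013, 0, 0, 9.3],
    [0.8, -0.082, -0.203, 0.013, 0, 0, 9.3],
    [0.8, -0.082, -0.203, 0.013, 0, 0, 9.3],
    [0.8, -0.082, -0.203, 0.013, 0, 0, 9.3]
  ]
}}

```text
time_s: 17.7
tool_pos: [484.5, -265.7, 179.0]
ee_rot: [[0.311, 0.95, -0.003], [0.95, -0.311, 0.001], [0.0, -0.003, -1.0]]
wrist_force: [-0.0, -0.1, 0.3]
width: 74.9
```

```bash
sleep 0;python3 st.py pics/w10.png 2>/dev/null;  python3 -c "
from h import *
go([429,-286,80],71.6)"
```

```text
supply 8899 (array([ 428.8, -286.4]), array([103.7,  55.9]), -18.2) 56.5
battery 2062 (array([ 428.8, -286.3]), array([128.1,  65.9]), -17.5) 30.5
display 0.64 [402. 278. 421. 302.] (array([ 583.8, -180.1]), array([28.7,  8.6]), 19.8)
supply 0.96 [197.  78. 268. 209.] (array([ 428.9, -285.7]), array([103.2,  58.3]), -18.2)
battery 0.85 [  0. 166. 155. 269.] (array([ 445.6, -451.1]), array([136.2,  75.7]), 57.1)
battery 0.74 [191.  67. 278. 215.] (array([ 428.9, -286. ]), array([128.,  66.]), -17.4)
t 17.95 tcp [ 490.5 -264.2  179.7] w 75.2 shift_m [-0.0396 -0.0517  0.0997] turn [-0.05  0.04  0.5 ] j7 107.6 F [ 0.2 -0.6  0.7]
```

Request:
{"op": "send_rows", "data": {
  "motion": [
    [0.8, -0.04, -0.052, 0.03, 0, 0, 0.5],
    [0.8, -0.04, -0.052, 0.065, 0, 0, 0.5],
    [0.8, -0.04, -0.052, 0.1, 0, 0, 0.5],
    [0.8, -0.04, -0.052, 0.1, 0, 0, 0.5]
  ],
  "force": 30
}}

```text
time_s: 18.35
tool_pos: [427.0, -285.0, 76.3]
ee_rot: [[0.315, 0.949, -0.007], [0.949, -0.315, 0.001], [-0.001, -0.007, -1.0]]
wrist_force: [-0.1, 0.1, 0.8]
width: 75.3
```

```bash
python3 -c "
from h import *
go([429,-286.3,33.5],71.8)"
```

```text
t 18.35 tcp [ 427.  -285.    76.3] w 75.3 shift_m [-0.0005  0.0026  0.0428] turn [-0.4   0.06 -0.17] j7 117.7 F [-0.1  0.1  0.8]
```

Request:
{"op": "send_rows", "data": {
  "motion": [
    [0.8, 0, 0.0025, 0.022, -0.4, 0, -0.2],
    [0.8, 0, 0.0025, 0.042, -0.4, 0, -0.2],
    [0.8, 0, 0.0025, 0.042, -0.4, 0, -0.2],
    [0.3, 0, 0.0025, 0.042, -0.4, 0, -0.2],
    [0.3, 0, 0.0025, 0.042, -0.4, 0, -0.2]
  ]
}}

```text
time_s: 18.85
tool_pos: [430.3, -286.1, 35.7]
ee_rot: [[0.311, 0.95, 0.001], [0.95, -0.311, -0.002], [-0.001, 0.002, -1.0]]
wrist_force: [0.0, 0.5, 1.0]
width: 62.9
```

Request:
{"op": "send_rows", "data": {
  "motion": [
    [0.3, 0, 0, 0, 0, 0, 0],
    [0.3, 0, 0, 0, 0, 0, 0],
    [0.3, 0, 0, 0, 0, 0, 0]
  ]
}}

```text
time_s: 19.15
tool_pos: [430.9, -286.2, 36.6]
ee_rot: [[0.311, 0.95, 0.003], [0.95, -0.311, -0.002], [-0.001, 0.003, -1.0]]
wrist_force: [-1.5, 2.3, 10.9]
width: 55.5
```

Request:
{"op": "send_rows", "data": {
  "motion": [
    [0.3, 0, 0, -0.02, 0, 0, 0],
    [0.3, 0, 0, -0.06, 0, 0, 0],
    [0.3, 0, 0, -0.1, 0, 0, 0],
    [0.3, 0.02, 0.03, -0.14, 0, 0, -6],
    [0.3, 0.04, 0.06, -0.17, 0, 0, -12]
  ]
}}

```text
time_s: 19.65
tool_pos: [499.3, -266.9, 209.0]
ee_rot: [[0.105, 0.994, 0.004], [0.994, -0.105, -0.002], [-0.001, 0.004, -1.0]]
wrist_force: [1.6, -0.4, -4.1]
width: 55.8
```

```bash
python3 st.py pics/w11.png 2>/dev/null|head -3; python3 - <<'E'
from h import *
c=r.camera('top');P=cloud(c);q=P[40:105,135:190].reshape(-1,3);q=q[q[:,2]>30]
print('tall',np.percentile(q,[0,50,100],axis=0).round(0))
go([600,0,260],90);go([745,240,230],107.3)
E
```

```text
battery 8200 (array([ 428.7, -286.5]), array([127.9,  66.1]), -17.4) 30.4
cover 0.56 [339. 261. 394. 342.] (array([ 598. , -202.8]), array([89.2, 34.7]), -42.3)
display 0.61 [342. 273. 384. 337.] (array([ 608.7, -204.6]), array([73.8, 23.1]), -34.0)
tall [[ 346.  -77.   30.]
 [ 838.  292.  158.]
 [ 931.  358. 1405.]]
t 19.95 tcp [ 498.2 -266.8  205.5] w 55.7 shift_m [ 0.2761  0.0724 -0.0547] turn [ 0.07  0.07 -6.21] j7 117.5 F [-0.6  0.2 -4.8]
t 19.95 tcp [ 498.2 -266.8  205.5] w 55.7 shift_m [ 0.5305  0.1906 -0.0249] turn [  0.06   0.08 -23.51] j7 117.5 F [-0.6  0.2 -4.8]
```

View pics/w11.png

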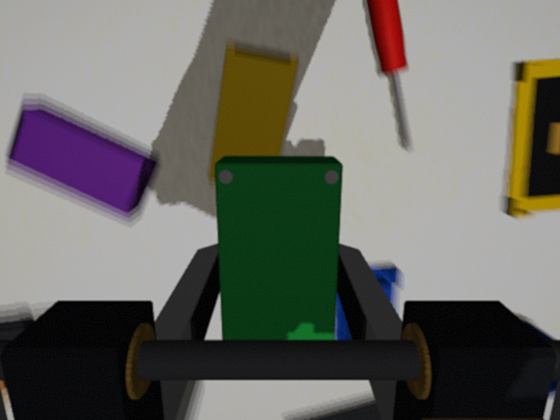

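Request:
{"op": "send_rows", "data": {
  "motion": [
    [0.3, 0.276, 0.072, -0.055, 0, 0, -6],
    [0.3, 0.276, 0.072, -0.055, 0, 0, -6],
    [0.3, 0.276, 0.072, -0.055, 0, 0, -6],
    [0.3, 0.276, 0.072, -0.055, 0, 0, -12],
    [0.3, 0.4, 0.12, -0.045, 0, 0, -20]
  ]
}}

```text
time_s: 20.45
tool_pos: [588.9, -36.2, 245.4]
ee_rot: [[-0.241, 0.971, 0.001], [0.971, 0.241, -0.001], [-0.001, 0.001, -1.0]]
wrist_force: [0.7, -0.9, -2.9]
width: 55.7
```

```bash
python3 -c "
from h import *
go([735,237,235],107.3)"
```

```text
t 20.45 tcp [588.9 -36.2 245.4] w 55.7 shift_m [0.23   0.2075 0.0102] turn [ 0.04  0.07 -3.38] j7 109.6 F [ 0.7 -0.9 -2.9]
```

Request:
{"op": "send_rows", "data": {
  "motion": [
    [0.3, 0.23, 0.207, 0, 0, 0, -3.4],
    [0.3, 0.23, 0.207, 0, 0, 0, -3.4],
    [0.3, 0.23, 0.207, 0, 0, 0, -3.4],
    [0.3, 0.23, 0.207, 0, 0, 0, -3.4],
    [0.3, 0.23, 0.207, 0, 0, 0, -3.4]
  ]
}}

```text
time_s: 20.95
tool_pos: [706.4, 184.3, 244.0]
ee_rot: [[-0.296, 0.955, -0.001], [0.955, 0.296, -0.002], [-0.002, -0.001, -1.0]]
wrist_force: [2.1, -0.2, -2.9]
width: 55.7
```

```bash
python3 -c "
from h import *
go([735,237,220],107.3)"
```

```text
t 20.95 tcp [706.4 184.3 244. ] w 55.7 shift_m [0.0419 0.043  0.0238] turn [-0.08  0.09 -0.09] j7 97.6 F [ 2.1 -0.2 -2.9]
```

Request:
{"op": "send_rows", "data": {
  "motion": [
    [0.3, 0.042, 0.043, 0.015, 0, 0, 0],
    [0.3, 0.042, 0.043, 0.02, 0, 0, 0],
    [0.3, 0.042, 0.043, 0.02, 0, 0, 0],
    [0.3, 0.042, 0.043, 0.02, 0, 0, 0]
  ]
}}

```text
time_s: 21.35
tool_pos: [734.6, 235.1, 222.7]
ee_rot: [[-0.294, 0.956, -0.003], [0.956, 0.294, -0.004], [-0.003, -0.004, -1.0]]
wrist_force: [0.6, -1.3, -3.4]
width: 55.7
```

```bash
python3 look.py pics/w12.png supply_bay=6;python3 bay.py supply 639 208 100 80 20 65 34; python3 -c "
from h import *
go([641,208,60],107.3)"
```

```text
supply_bay 0.84 [238.   9. 320. 148.] (array([637.7, 206.8]), array([132.7,  83.5]), 17.6) z [ 4.1  5.6 16.6]
bay (array([637.9, 207.1]), array([128.2,  80.1]), 17.7) [  238    11    85   138 10565]
held: tool x/y range [[-34.0, -53.8], [-27.9, -53.1], [27.3, 33.2], [33.9, 35.0]] z -19.5
t 21.5 tcp [735.1 235.  224.6] w 55.8 shift_m [ 0.0021 -0.0978  0.1647] turn [-0.04  0.11 -0.23] j7 94.8 F [-0.6  0.1 -3.1]
```

View pics/w12.png

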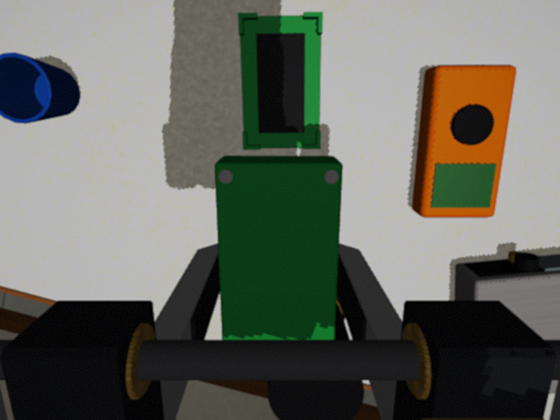

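```bash
python3 -c "
from h import *
go([639.2,207.5,50],107.7)"
```

```text
t 21.5 tcp [735.1 235.  224.6] w 55.8 shift_m [ 0.0022 -0.0996  0.1747] turn [-0.04  0.11 -0.63] j7 94.8 F [-0.6  0.1 -3.1]
```

Request:
{"op": "send_rows", "data": {
  "motion": [
    [0.3, 0.002, -0.045, 0.02, 0, 0.1, -0.6],
    [0.3, 0.002, -0.085, 0.05, 0, 0.1, -0.6],
    [0.3, 0.002, -0.1, 0.09, 0, 0.1, -0.6],
    [0.3, 0.002, -0.1, 0.13, 0, 0.1, -0.6],
    [0.3, 0.002, -0.1, 0.165, 0, 0.1, -0.6]
  ]
}}

```text
time_s: 22.0
tool_pos: [638.4, 206.4, 59.6]
ee_rot: [[-0.303, 0.953, 0.0], [0.953, 0.303, 0.001], [0.0, 0.001, -1.0]]
wrist_force: [1.0, 0.6, -3.6]
width: 55.9
```

Request:
{"op": "send_rows", "data": {
  "motion": [
    [0.3, 0, 0, 0, 0, 0, 0],
    [0.3, 0, 0, 0, 0, 0, 0]
  ]
}}

```text
time_s: 22.2
tool_pos: [638.8, 205.4, 60.8]
ee_rot: [[-0.301, 0.954, 0.001], [0.954, 0.301, 0.0], [0.0, 0.001, -1.0]]
wrist_force: [0.6, 0.2, -2.8]
width: 55.9
```

```bash
python3 -c "
from h import *
go([639.2,207.5,12],107.7)"
```

```text
t 22.2 tcp [638.8 205.4  60.8] w 55.9 shift_m [0.0019 0.001  0.0488] turn [ 0.06 -0.01 -0.17] j7 97.6 F [ 0.6  0.2 -2.8]
```

Request:
{"op": "send_rows", "data": {
  "motion": [
    [0.3, 0.002, 0.001, 0.018, 0, 0, -0.2],
    [0.3, 0.002, 0.001, 0.034, 0, 0, -0.2],
    [0.3, 0.002, 0.001, 0.043, 0, 0, -0.2],
    [0.3, 0.002, 0.001, 0.047, 0, 0, -0.2],
    [0.3, 0.002, 0.001, 0.049, 0, 0, -0.2]
  ]
}}

```text
time_s: 22.7
tool_pos: [638.8, 207.4, 11.6]
ee_rot: [[-0.304, 0.953, -0.0], [0.953, 0.304, 0.0], [0.0, -0.0, -1.0]]
wrist_force: [-11.2, -2.6, 22.6]
width: 55.9
```

Request:
{"op": "send_rows", "data": {
  "motion": [
    [0.3, 0, 0, 0.0, 0, 0, 0]
  ]
}}

```text
time_s: 22.8
tool_pos: [638.9, 207.4, 11.8]
ee_rot: [[-0.304, 0.953, -0.0], [0.953, 0.304, 0.0], [0.0, -0.0, -1.0]]
wrist_force: [0.7, 0.0, -4.2]
width: 56.1
```

Request:
{"op": "send_rows", "data": {
  "motion": [
    [0.3, 0, 0, 0.0005, 0, 0, 0],
    [0.85, 0, 0, 0.0005, 0, 0, 0],
    [0.85, 0, 0, 0.0005, 0, 0, 0],
    [0.85, 0, 0, 0, 0, 0, 0],
    [0.85, 0, 0, -0.04, 0, 0, 0]
  ]
}}

```text
time_s: 23.3
tool_pos: [636.1, 206.7, 48.1]
ee_rot: [[-0.305, 0.952, -0.007], [0.952, 0.305, -0.003], [-0.001, -0.007, -1.0]]
wrist_force: [-0.3, -0.1, 0.6]
width: 79.4
```

Request:
{"op": "send_rows", "data": {
  "motion": [
    [0.85, 0, 0.02, -0.05, 0, 0, 0],
    [0.85, -0.01, 0.04, -0.1, 0, 0, 3],
    [0.85, -0.03, 0.06, -0.14, 0, 0, 6],
    [0.85, -0.03, 0.06, -0.15, 0, 0, 6]
  ]
}}

```text
time_s: 23.7
tool_pos: [707.4, 194.8, 203.0]
ee_rot: [[-0.199, 0.98, 0.0], [0.98, 0.199, -0.002], [-0.002, 0.0, -1.0]]
wrist_force: [-0.8, 0.6, 0.1]
width: 79.7
```

```bash
python3 look.py pics/w13.png supply_bay=6 supply=31;  python3 -c "
from h import *
go([600,0,240],95);go([500,-265,180],73)"
```

```text
supply_bay 0.98 [255.  39. 354. 186.] (array([638.1, 208. ]), array([133.5,  83.8]), 17.9) z [ 3.6  5.6 18.2]
supply 0.87 [272.  55. 339. 178.] (array([637.6, 206.3]), array([104.2,  56. ]), 17.5) z [30.1 31.4 32.7]
t 23.85 tcp [703.3 196.9 197.7] w 79.9 shift_m [-0.1717 -0.1415 -0.0412] turn [-0.36  0.08  6.76] j7 92.5 F [-0.2  0.3 -0.1]
t 23.85 tcp [703.3 196.9 197.7] w 79.9 shift_m [-0.4107 -0.2931  0.02  ] turn [-0.35  0.15 28.76] j7 92.5 F [-0.2  0.3 -0.1]
```

View pics/w13.png

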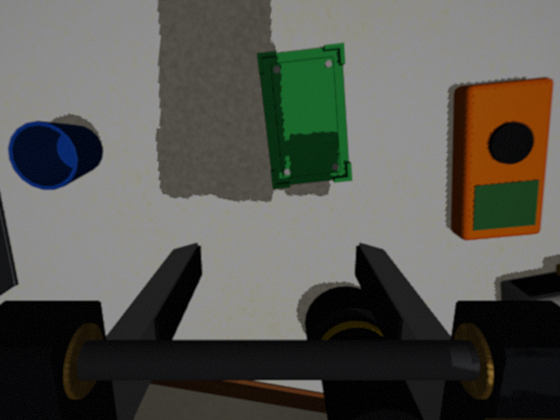

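Request:
{"op": "send_rows", "data": {
  "motion": [
    [0.95, -0.17, -0.14, -0.04, 0, 0, 7],
    [0.95, -0.17, -0.14, -0.04, 0, 0, 7],
    [0.95, -0.17, -0.14, -0.04, 0, 0, 7],
    [0.95, -0.17, -0.14, -0.04, 0, 0, 7],
    [0.95, -0.28, -0.21, -0.04, 0, 0, 14]
  ]
}}

```text
time_s: 24.35
tool_pos: [591.2, -24.1, 235.0]
ee_rot: [[0.037, 0.999, -0.008], [0.999, -0.037, -0.001], [-0.002, -0.007, -1.0]]
wrist_force: [1.2, -1.2, 0.3]
width: 89.4
```

```bash
python3 -c "
from h import *
go([500,-265,180],73)"
```

```text
t 24.35 tcp [591.2 -24.1 235. ] w 89.4 shift_m [-0.2441 -0.0818  0.056 ] turn [-0.41  0.15 14.88] j7 94.2 F [ 1.2 -1.2  0.3]
```

Request:
{"op": "send_rows", "data": {
  "motion": [
    [0.97, -0.05, -0.016, 0.01, -0.4, 0, 4],
    [0.97, -0.1, -0.032, 0.02, -0.4, 0, 9],
    [0.97, -0.15, -0.05, 0.03, -0.4, 0, 14],
    [0.97, -0.2, -0.067, 0.045, -0.4, 0, 15],
    [0.97, -0.244, -0.082, 0.055, -0.4, 0, 15]
  ],
  "force": 40
}}

```text
time_s: 24.85
tool_pos: [502.9, -251.5, 182.1]
ee_rot: [[0.293, 0.956, -0.003], [0.956, -0.293, -0.002], [-0.002, -0.002, -1.0]]
wrist_force: [1.4, -1.2, 0.1]
width: 91.2
```

```bash
python3 st.py pics/w14.png 2>/dev/null;  python3 -c "
from h import *
go([428.7,-286.4,60],72.6)"
```

```text
battery 11160 (array([ 428.8, -286.4]), array([127.3,  66.3]), -17.5) 30.4
display 0.96 [348. 270. 397. 338.] (array([ 609.9, -206.6]), array([74.4, 29.1]), 7.9)
battery 0.87 [170.  48. 260. 200.] (array([ 428.9, -284.8]), array([128.8,  69.6]), -17.3)
battery 0.8 [  0. 145. 138. 253.] (array([ 450.7, -443.5]), array([120.6,  74.6]), 57.0)
t 25.1 tcp [ 504.3 -250.4  182.9] w 90.9 shift_m [-0.0564 -0.0614  0.1232] turn [-0.12  0.14  0.32] j7 106.8 F [ 0.6 -0.3 -0. ]
```

View pics/w14.png

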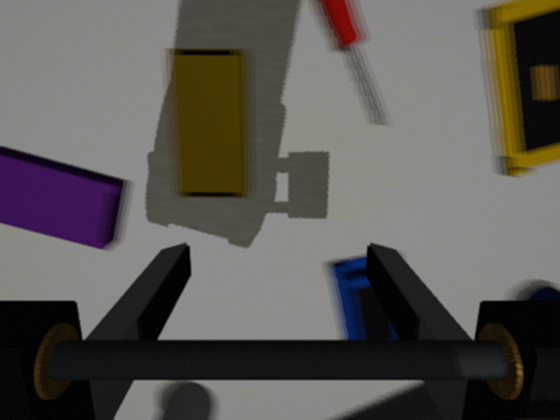

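Request:
{"op": "send_rows", "data": {
  "motion": [
    [0.97, -0.03, -0.03, 0.03, 0, 0, 0.3],
    [0.97, -0.056, -0.061, 0.06, 0, 0, 0.3],
    [0.97, -0.056, -0.061, 0.1, 0, 0, 0.3],
    [0.97, -0.056, -0.061, 0.123, 0, 0, 0.3],
    [0.97, -0.056, -0.061, 0.123, 0, 0, 0.3]
  ]
}}

```text
time_s: 25.6
tool_pos: [428.0, -283.7, 57.6]
ee_rot: [[0.296, 0.955, -0.007], [0.955, -0.296, 0.0], [-0.002, -0.007, -1.0]]
wrist_force: [0.3, 1.0, 0.4]
width: 91.2
```

```bash
python3 -c "
from h import *
go([428.7,-286.4,7],72.5)"
```

```text
t 25.6 tcp [ 428.  -283.7   57.6] w 91.2 shift_m [-0.0023  0.0018  0.0506] turn [-0.41  0.11  0.26] j7 120.4 F [0.3 1.  0.4]
```

Request:
{"op": "send_rows", "data": {
  "motion": [
    [0.97, -0.002, 0.002, 0.02, -0.4, 0, 0.2],
    [0.97, -0.002, 0.002, 0.04, -0.4, 0, 0.2],
    [0.97, -0.002, 0.002, 0.05, -0.4, 0, 0.2],
    [0.97, -0.002, 0.002, 0.05, -0.4, 0, 0.2],
    [0.5, -0.002, 0.002, 0.05, -0.4, 0, 0.2]
  ]
}}

```text
time_s: 26.1
tool_pos: [429.7, -286.1, 8.4]
ee_rot: [[0.299, 0.954, -0.0], [0.954, -0.299, -0.002], [-0.002, 0.001, -1.0]]
wrist_force: [0.4, -0.9, 0.8]
width: 86.3
```

Request:
{"op": "send_rows", "data": {
  "motion": [
    [0.5, 0, 0, 0, 0, 0, 0],
    [0.5, 0, 0, 0, 0, 0, 0],
    [0.5, 0, 0, 0, 0, 0, 0],
    [0.5, 0, 0, 0, 0, 0, 0]
  ]
}}

```text
time_s: 26.5
tool_pos: [430.2, -286.2, 9.1]
ee_rot: [[0.299, 0.954, 0.001], [0.954, -0.299, -0.002], [-0.002, 0.002, -1.0]]
wrist_force: [-0.2, 1.5, 9.8]
width: 65.9
```

Request:
{"op": "send_rows", "data": {
  "motion": [
    [0.5, 0, 0, -0.02, 0, 0, 0],
    [0.5, 0, 0, -0.06, 0, 0, 0],
    [0.5, 0, 0, -0.1, 0, 0, 0],
    [0.5, 0.03, 0.04, -0.14, 0, 0, -5],
    [0.5, 0.06, 0.08, -0.18, 0, 0, -12]
  ]
}}

```text
time_s: 27.0
tool_pos: [503.8, -259.6, 173.6]
ee_rot: [[0.092, 0.996, 0.002], [0.996, -0.092, -0.002], [-0.002, 0.002, -1.0]]
wrist_force: [1.9, -0.7, -5.5]
width: 65.8
```

```bash
python3 -c "
from h import *
go([600,10,200],88)"
```

```text
t 27.0 tcp [ 503.8 -259.6  173.6] w 65.8 shift_m [ 0.2773  0.071  -0.0267] turn [ 0.1  0.1 -3.3] j7 119.3 F [ 1.9 -0.7 -5.5]
```

Request:
{"op": "send_rows", "data": {
  "motion": [
    [0.5, 0.277, 0.071, -0.03, 0, 0, -3],
    [0.5, 0.277, 0.071, -0.03, 0, 0, -3],
    [0.5, 0.277, 0.071, -0.03, 0, 0, -3],
    [0.5, 0.277, 0.071, -0.03, 0, 0, -3],
    [0.5, 0.277, 0.071, -0.03, 0, 0, -3]
  ]
}}

```text
time_s: 27.5
tool_pos: [587.2, -23.8, 199.4]
ee_rot: [[0.04, 0.999, 0.001], [0.999, -0.04, -0.002], [-0.002, 0.002, -1.0]]
wrist_force: [0.6, 0.3, -3.3]
width: 65.6
```

Request:
{"op": "send_rows", "data": {
  "motion": [
    [0.5, 0.03, 0.01, 0, 0, 0, 0],
    [0.5, 0.03, 0.01, 0, 0, 0, 0],
    [0.5, 0.03, 0.01, 0, 0, 0, 0]
  ]
}}

```text
time_s: 27.8
tool_pos: [598.0, 6.3, 199.0]
ee_rot: [[0.039, 0.999, 0.0], [0.999, -0.039, -0.002], [-0.002, 0.001, -1.0]]
wrist_force: [-1.1, -0.7, -3.3]
width: 65.7
```

```bash
python3 look.py pics/w15.png battery_bay=6;python3 bay.py battery 482 13 110 90 21 75 38; python3 -c "
from h import *
go([482,13,60],88)"
```

```text
battery_bay 0.63 [233.   0. 331. 131.] (array([485.8,  15.1]), array([116.2,  91.6]), -1.7) z [4.2 5.6 7. ]
bay (array([485.5,  15.1]), array([116.2,  90.3]), -2.1) [  235     0    99   131 12404]
held: tool x/y range [[-37.9, -65.4], [-32.2, -64.4], [32.4, 59.9], [38.0, 62.9]] z -21.3
t 27.95 tcp [597.9   4.3 199.3] w 65.6 shift_m [ 0.0041 -0.1163  0.1392] turn [ 0.07  0.11 -0.42] j7 92.6 F [ 0.1 -0.5 -3.4]
```

View pics/w15.png

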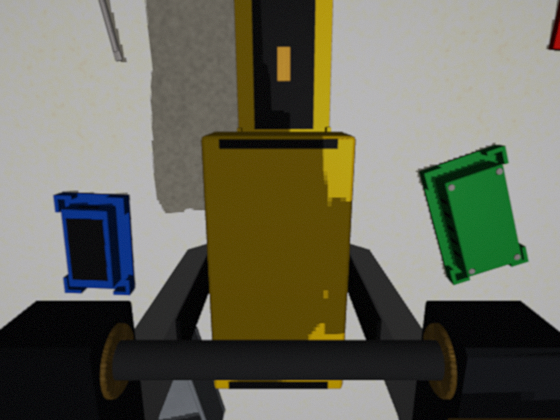

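Request:
{"op": "send_rows", "data": {
  "motion": [
    [0.5, 0, 0.05, -0.02, 0, 0, 0],
    [0.5, 0, 0.05, -0.04, 0, 0, 0],
    [0.5, 0, 0.05, -0.04, 0, 0, 0],
    [0.5, 0, 0.05, -0.04, 0, 0, 0]
  ]
}}

```text
time_s: 28.35
tool_pos: [647.1, 1.2, 238.9]
ee_rot: [[0.044, 0.999, 0.001], [0.999, -0.044, -0.002], [-0.002, 0.001, -1.0]]
wrist_force: [0.0, 0.1, -4.5]
width: 65.4
```

```bash
python3 bay.py battery 482 13 110 90 21 75 38; python3 -c "
from h import *
go([482,13,60],88)"
```

```text
bay (array([512.1,  14.3]), array([90.9, 90. ]), -2.1) [ 241    0   89   95 8262]
held: tool x/y range [[-37.9, -64.9], [-32.7, -64.1], [31.9, 60.4], [38.0, 63.2]] z -21.7
t 28.4 tcp [646.7   1.6 238.5] w 65.4 shift_m [ 0.0046 -0.165   0.1785] turn [ 0.    0.1  -0.47] j7 93.6 F [-0.4  0.3 -3.9]
```

Request:
{"op": "send_rows", "data": {
  "motion": [
    [0.5, 0.003, -0.05, 0.03, 0, 0, -0.4],
    [0.5, 0.006, -0.1, 0.06, 0, 0, -0.4],
    [0.5, 0.007, -0.15, 0.09, 0, 0, -0.4],
    [0.5, 0.007, -0.165, 0.13, 0, 0, -0.4],
    [0.5, 0.007, -0.165, 0.17, 0, 0, -0.4]
  ]
}}

```text
time_s: 28.9
tool_pos: [479.2, 16.0, 71.4]
ee_rot: [[0.036, 0.999, 0.001], [0.999, -0.036, 0.001], [0.001, 0.001, -1.0]]
wrist_force: [1.6, 1.5, -5.1]
width: 65.7
```

Request:
{"op": "send_rows", "data": {
  "motion": [
    [0.5, 0, 0, 0, 0, 0, 0],
    [0.5, 0, 0, 0, 0, 0, 0]
  ]
}}

```text
time_s: 29.1
tool_pos: [478.2, 15.5, 71.5]
ee_rot: [[0.036, 0.999, -0.001], [0.999, -0.036, 0.0], [-0.0, -0.001, -1.0]]
wrist_force: [0.5, -1.0, -3.3]
width: 65.3
```

```bash
python3 -c "
from h import *
go([481.9,15.3,14],87.9)"
```

```text
t 29.1 tcp [478.2  15.5  71.5] w 65.3 shift_m [-0.0001  0.0038  0.0575] turn [-0.06  0.    0.02] j7 93.0 F [ 0.5 -1.  -3.3]
```

Request:
{"op": "send_rows", "data": {
  "motion": [
    [0.5, 0, 0.004, 0.02, 0, 0, 0],
    [0.5, 0, 0.004, 0.04, 0, 0, 0],
    [0.5, 0, 0.004, 0.052, 0, 0, 0],
    [0.5, 0, 0.004, 0.056, 0, 0, 0],
    [0.5, 0, 0.004, 0.057, 0, 0, 0]
  ]
}}

```text
time_s: 29.6
tool_pos: [482.8, 15.3, 15.1]
ee_rot: [[0.037, 0.999, -0.0], [0.999, -0.037, 0.0], [0.0, -0.0, -1.0]]
wrist_force: [0.7, -0.3, -3.3]
width: 65.7
```

Request:
{"op": "send_rows", "data": {
  "motion": [
    [0.5, 0, 0, 0.0005, 0, 0, 0]
  ]
}}

```text
time_s: 29.7
tool_pos: [483.4, 15.3, 15.4]
ee_rot: [[0.037, 0.999, 0.001], [0.999, -0.037, 0.0], [0.001, 0.001, -1.0]]
wrist_force: [0.0, -0.2, -4.0]
width: 65.7
```

Still hanging; lower another 1.5 mm gently.

Request:
{"op": "send_rows", "data": {
  "motion": [
    [0.5, 0, -0.001, 0.001, 0, 0, 0],
    [0.5, 0, -0.001, 0.0015, 0, 0, 0],
    [0.5, 0, -0.001, 0.0015, 0, 0, 0]
  ]
}}

```text
time_s: 30.0
tool_pos: [482.6, 15.4, 14.2]
ee_rot: [[0.037, 0.999, 0.001], [0.999, -0.037, 0.001], [0.001, 0.001, -1.0]]
wrist_force: [-1.5, 0.8, 0.9]
width: 65.9
```

Request:
{"op": "send_rows", "data": {
  "motion": [
    [0.5, 0, 0, 0.0005, 0, 0, 0],
    [0.5, 0, 0, 0.0005, 0, 0, 0]
  ]
}}

```text
time_s: 30.2
tool_pos: [482.6, 15.5, 14.2]
ee_rot: [[0.037, 0.999, 0.001], [0.999, -0.037, 0.001], [0.001, 0.001, -1.0]]
wrist_force: [-4.8, 1.3, 11.8]
width: 65.8
```

Request:
{"op": "send_rows", "data": {
  "motion": [
    [0.95, 0, 0, 0, 0, 0, 0],
    [0.95, 0, 0, 0, 0, 0, 0],
    [0.95, 0, 0, 0, 0, 0, 0],
    [0.95, 0, 0, -0.02, 0, 0, 0],
    [0.95, 0, 0, -0.05, 0, 0, 0]
  ]
}}

```text
time_s: 30.7
tool_pos: [481.5, 15.0, 63.7]
ee_rot: [[0.037, 0.999, -0.002], [0.999, -0.037, -0.0], [-0.0, -0.002, -1.0]]
wrist_force: [0.3, 0.4, 0.4]
width: 89.2
```

Request:
{"op": "send_rows", "data": {
  "motion": [
    [0.95, 0, 0.03, -0.05, 0, 0, 0],
    [0.95, 0, 0.06, -0.1, 0, 0, 0],
    [0.95, 0, 0.08, -0.14, 0, 0, 0],
    [0.95, 0, 0.09, -0.17, 0, 0, 0],
    [0.95, 0, 0.09, -0.17, 0, 0, 0]
  ]
}}

```text
time_s: 31.2
tool_pos: [575.6, 11.6, 238.5]
ee_rot: [[0.037, 0.999, 0.006], [0.999, -0.037, 0.001], [0.001, 0.006, -1.0]]
wrist_force: [0.2, 0.2, 0.0]
width: 89.6
```

Request:
{"op": "send_rows", "data": {
  "motion": [
    [0.95, 0.03, 0.02, -0.04, 0, 0, 0],
    [0.95, 0.05, 0.03, -0.08, 0, 0, 0],
    [0.95, 0.05, 0.03, -0.08, 0, 0, 0],
    [0.95, 0.05, 0.03, -0.08, 0, 0, 0]
  ]
}}

```text
time_s: 31.6
tool_pos: [607.2, 61.0, 318.9]
ee_rot: [[0.036, 0.999, 0.007], [0.999, -0.036, 0.001], [0.001, 0.007, -1.0]]
wrist_force: [-0.2, -0.0, -1.8]
width: 89.2
```

```bash
python3 look.py pics/w16.png battery_bay=6 battery=35 supply=31 display=27 cover=14 reel=28 cup=62; python3 - <<'E'
from h import *
c=r.camera('top');cv2.imwrite('pics/top9.png',cv2.resize(c['img'][110:330,120:400,::-1],None,fx=2.7,fy=2.7,interpolation=cv2.INTER_CUBIC))
for n,z in(('cup',62),('reel',28)):
    for d in r.outline_of('top',n)[:1]:
        v,u=np.nonzero(d['mask']);print(n,d['p'],d['box'],rect(ray_at_z(c,u,v,z)[:,:2]))
s=r.state();print(s['tool_pos'],s['wrist_force'],s['time_s'])
E
```

```text
battery_bay 0.59 [196.   0. 272. 128.] (array([482.5,  14.1]), array([151. ,  91.6]), -1.7) z [ 3.9  5.6 17.3]
battery 0.8 [204.   3. 268. 121.] (array([480.9,  15.7]), array([126.7,  66.6]), -2.3) z [33.8 35.4 36.9]
supply 0.83 [354. 143. 422. 229.] (array([636.2, 203.9]), array([109.5,  60.2]), 17.2) z [17.3 31.2 32.7]
display 0.66 [ 72. 180. 113. 237.] (array([ 650.3, -185.3]), array([85.6, 54.7]), -4.3) z [15.7 27.8 29.5]
display 0.65 [ 67. 162. 126. 247.] (array([ 649.6, -181.2]), array([110.9,  77.4]), -5.0) z [ 1.5  6.1 18.5]
cover 0.9 [459.   0. 492.  31.] (array([435.8, 300.4]), array([38.9, 32.2]), 87.9) z [12.3 15.  38.6]
cup 0.7 [201. 226. 243. 280.] (array([705.6, -11.9]), array([71.7, 58.5]), -2.1) z [ 5.  38.9 62.9]
cup 0.73 [271.0, 124.1, 281.1, 142.2] (array([710.6, -23.3]), array([61.4, 31.4]), 1.6)
[606.85218275  60.26080578 318.57795887] [-0.56062882  0.62092387  0.00860533] 32.15
```

View pics/w16.png

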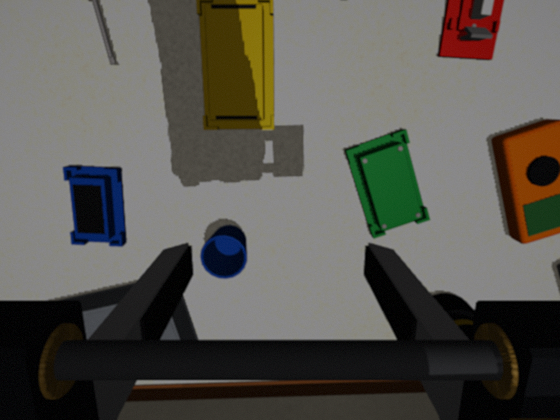

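View pics/top9.png

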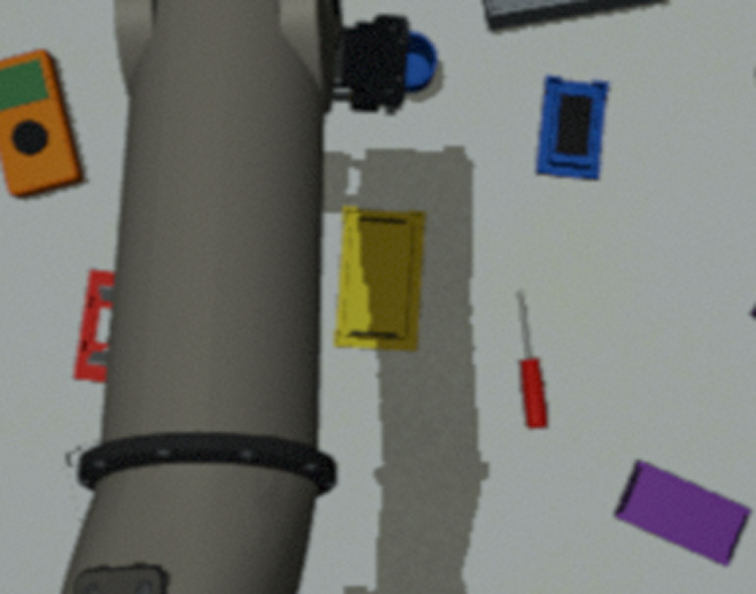

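```bash
python3 - <<'E'
from h import *
c=r.camera('side');cv2.imwrite('pics/side9.png',c['img'][:,:,::-1]);
for n,z in(('cup',31),('reel',14)):
    for d in r.outline_of('side',n)[:1]: print(n,d['p'],d['box'])
E
```

```text
cup 0.96 [340.8, 165.4, 365.6, 196.5]
reel 0.63 [220.1, 168.1, 235.5, 188.5]
```

View pics/side9.png

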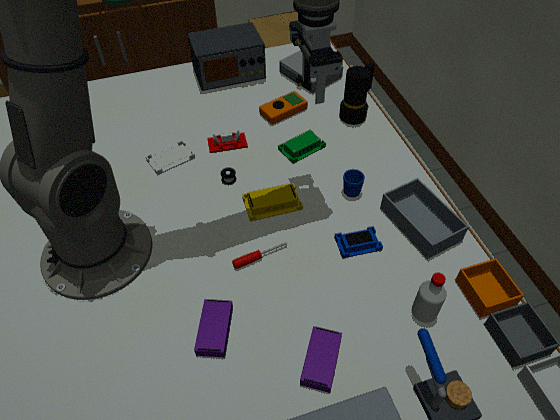

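The side view shows the reel at (228,176) and the cup at (353,183), both where they started. All four parts are seated, so I'm handing in.

```bash
python3 -c "
from rig import r
print(r.hand_in(), r.state()['time_s'])"
```

```text
the job is handed in; nothing more can be done
the job is handed in; nothing more can be done
```

I took the stack apart from the top down, put all four parts in their own-colour places, and handed the job in at about 32 s of the 122 s allowed.

| Part | Check | Measured | Expected |
|---|---|---|---|
| Cover | top height above bench, in red holder, clips over both ends | 14.4 mm | 14 mm |
| Display | top height, in blue bay | 27.8 mm | 27 mm |
| Supply | top height, in green bay | 31.4 mm | 31 mm |
| Battery | top height, in yellow bay | 35.4 mm | 35 mm |

- **Placement:** each block lies between its corner posts, about 1 to 2 mm from the bay centre. I set the three blocks down with roughly 10–23 N of contact and did not drop any.
- **Cover push:** the wrist force reached 84 N when the cover hit the bottom. That is below the 120 N limit but harder than it needed to be.
- **Cup and reel:** in the last side picture both stand at the same pixels as at the start.
- **Top camera disagreement:** the arm partly hid the cup, so its last reading there was off by several mm, and the reel was not found at all. I relied on the side and wrist views for those two.
- **Yellow bay:** the small orange patch on its floor measured at floor height, so I took it for a flat marking and left it.

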